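# Lay out the seasoning board

### The job

Lay out the seasoning board for the table: stack the three round tins upright and centred on the round cork rest, widest at the bottom and smallest on top, stand the glass cruet in the middle of the square white coaster, and set the little clay cazuelita on the bare wood exactly halfway between the two rests. Set the glass and the clay down gently, keep the cruet upright, and leave the salt jar with the wooden lid where it stands.

Things in the scene. Friction and masses are not known exactly. Their poses are not given: they have to be found in the camera images.
- tin_wide_center (a point): widest of three loose round steel spice tins, clear window in the flat top: diameter 66 mm, height 34 mm. Point at its centre, 17 mm above its underside; z up through the window. It starts upright on the table (top at z = 0), about 0.1 kg.
- tin_mid_center (a point): middle one of the three loose round steel tins, clear window in the flat top: diameter 54 mm, height 30 mm. Point at its centre, 15 mm above its underside; z up. It starts upright on the table.
- tin_small_center (a point): smallest of the three loose round steel tins, clear window in the flat top: diameter 42 mm, height 26 mm. Point at its centre, 13 mm above its underside; z up. It starts upright on the table.
- cruet_center (a point): loose, empty clear glass cruet with a cork stopper, 135 mm tall, standing upright on the table: round body of diameter 60 mm up to 52 mm above its underside, shoulder narrowing to a straight neck of diameter 24 mm from 80 to 116 mm (lip of diameter 27 mm at 115 to 118 mm), stopper of diameter 20 mm from there to 135 mm. Grip it by the neck, about 103 mm above the underside. Point on its axis, 67.5 mm above its underside; z up. About 0.26 kg.
- cazuelita_center (a point): loose small open red clay dish (cazuelita), 36 mm high, outside diameter 64 mm at 11 mm height to 66 mm at the rim, narrowing to 48 mm at the foot, wall 5 mm. Two small ears near the rim on its +y and -y sides, reaching 44 mm from the axis: grip it across its x axis, clear of the ears. Point on its axis, 18 mm above its underside; z up.
- salt_jar_center (a point): loose bystander standing among the things: glass salt jar with a pale wooden lid, diameter 58 mm, height 74 mm. Point at its centre, 37 mm above its underside. To be left where it stands.
- board: fixed dark wooden serving board lying on the table, 110 mm along its x, 380 mm along its y, 12 mm thick. Origin at the centre of its underside, which is also (seen from above) the point halfway between the two rests; its bare top is 12 mm above the table.
- cork: fixed round cork rest on one end of the board (which end varies), 80 mm diameter, 4 mm thick, its centre 135 mm from the board's centre along the board's length. Origin at the centre of its underside, 12 mm above the table; its top is 16 mm above the table.
- coaster: fixed square white glazed coaster on the other end of the board, 76 by 76 mm, 4 mm thick, its centre 135 mm from the board's centre. Origin at the centre of its underside, 12 mm above the table; its top is 16 mm above the table.
Not all that is in view belongs to the job. Leave any yellow look-alike of the part that bears tin_wide_center alone.

How it is judged:
At the end, for the whole second after the job is handed in: All released, at rest, upright within 0.12 rad, at its support's height within 6 mm: wide tin within 12 mm of the cork's centre, middle on wide and small on middle tin within 10 mm, cruet within 12 mm of the coaster's centre, cazuelita on the board within 15 mm of midway between the rests (horizontal distance between tin_wide_center and cork below 0.012 m and height (world z) of tin_wide_center between 0.027 and 0.039 m and angle between each of tin_wide_center, tin_mid_center, tin_small_center, cruet_center, cazuelita_center's own z axis and vertical below 0.12 rad and linear speed of each of tin_wide, tin_mid, tin_small, cruet, cazuelita below 0.02 m/s and horizontal distance between tin_mid_center and tin_wide_center below 0.01 m and height (world z) of tin_mid_center between 0.059 and 0.071 m and horizontal distance between tin_small_center and tin_mid_center below 0.01 m and height (world z) of tin_small_center between 0.087 and 0.099 m and horizontal distance between cruet_center and coaster below 0.012 m and height (world z) of cruet_center between 0.0775 and 0.0895 m and horizontal distance between cazuelita_center and board below 0.015 m and height (world z) of cazuelita_center between 0.024 and 0.036 m); the robot touches nothing.
It fails at once if the salt jar is shifted by more than 20 mm (distance of salt_jar_center from where it was at the start of the episode above 0.02 m).
It fails at once if the cruet is tipped by more than 0.6 rad (angle between cruet_center's own z axis and vertical above 0.6 rad).
It fails at once if the cruet is dropped or flung (faster than 0.6 m/s while the fingers do not hold it) (contact force between cruet and the fingers below 0.05 N and linear speed of cruet above 0.6 m/s).
It fails at once if the cazuelita is dropped or flung (faster than 0.6 m/s while the fingers do not hold it) (contact force between cazuelita and the fingers below 0.05 N and linear speed of cazuelita above 0.6 m/s).
It also fails if it takes over 136 s, if anything falls off the work surface, if the arm or the gripper's body presses on something with over 40 N, if the wrist force passes 120 N, or if a joint passes its speed limit or range.

### The arm

A 6-joint arm with a two-finger parallel gripper is mounted at the origin on the work surface. World frame = base frame: x ahead of the robot, y to its left, z up, the work surface at z = 0. Lengths are in m, angles in rad, forces in N, time in s.
With the tool pointing down it reaches from about 0.35 to 0.975 m from the base axis. Payload 4.9 kg.
Tool frame: the origin (TCP) lies on the mounting face of the last link; the fingertips stand 173 mm ahead of it and the grasp point (between the pads) lies 155 mm ahead of it; x points along the fingers, z is the direction in which the jaws open and shut, and the axes are right-handed (so a half turn about x gives the same grasp; the last joint's range is limited). The gripper opens to 85 mm and grips with 20 to 120 N. Pads are 22 mm wide; open, the fingers measure 114 mm over their backs; the gripper's body (76 mm by 85 mm) begins 54 mm behind the grasp point. The pads swing forward as they close: fully open they stand 13 mm farther back than shut.
Start: joints at [1.199, 0.053, 1.613, -0, 1.476, -0.119], TCP at [0.156, 0.605, 0.405] pointing down, gripper open.
Joint ranges: [-3.01, 3.01], [-1.01, 2.22], [0.06, 2.58], [-1.02, 4.17], [0.09, 2.62], [-3.14, 3.14]. Speed limits (rad/s): [2.57, 2.57, 3.14, 3.14, 3.14, 3.14].

### API

Orientations are given as a rotation vector (axis times angle).
In Python, from station import get_obs, get_image, get_calibration, finish_job, look_for, masks_of, tip_of gives the robot as it stands.
- The arm moves only by the tool carry_out, never from a script. Its argument "increments" is a list of rows, each a list of 3 entries, a list of its own where there are three numbers: the turn, a rotation vector about the world's x, y, z in units of 0.1 rad (1.0 is 0.1 rad), then the shift along the world's x, y, z in units of 20 mm (1.0 is 20 mm), then the opening, from 0 (shut) to 1 (fully open). A call has 1 to 8 rows; each row shifts and turns the pose as measured when the row begins; what a row does not reach is not made up. A row lasts 1/10 s, in which the tool goes at most 50 mm and 8.59 degrees, less where a joint would pass 70% of its speed; a pose out of reach is approached as far as the arm can. A call with a number of a shift or a turn outside -1 to 1 is refused whole. A call with a gripper value outside its range is refused whole. The fingers move at their own pace and stop on an object; "squeeze" is the grip in N (left out, the last holds). Time passes only in rows, so rows that do not move let the fingers close. It gives the time, the measured TCP pose, the force and the opening at its end, in the units of the state.
- get_obs(): the state, without advancing time (a new reading comes with each control period).
- get_image(name): name is "scene" or "top"; returns (picture, depth): 480x640x3 uint8, blue, green, red; 480x640 float32, m along the optical axis (not along the pixel's ray), 0 where there is no reading.
- get_calibration(name): a dict with "fx", "fy", "cx", "cy" (pixels), "k1" (the pictures are not rectified: a ray, as slopes to the right and down, at radius r is drawn at 1 + k1 r^2 times it, then the intrinsics apply), "position" and "orientation" of the camera in the world. Camera axes: x right, y down, z forward; pixel columns grow to the right and rows downward; lengths in m; the calibration is good to about 2 mm. A picture is of the moment at which its call begins. get_calibration takes no time and is no camera call.
- finish_job(): hands the job in, once; it reports no verdict.
Trained networks look in the newest picture that a camera, given by its name, has taken for a name from the list of things; names that differ only in an ending like _2 or _b are one class to them, and where a whole thing is asked for, a point or a joint stands for the part that bears it (a point fixed in the world has none). Each returns a list of dicts, best first, with "p" (0 to 1); they miss things now and then, are a little off and sometimes report something else, mostly with a low value. They report only what shows in the picture. A call takes as long as a camera call. They do not tell look-alikes from the thing itself.
- look_for(camera, query): "centre" ([column, row] in pixels, amid what is visible of it).
- masks_of(camera, query): "region" (480x640 bool, what is visible of it) and "centre" ([column, row] in pixels, amid what is visible of it).
- tip_of(camera, query): "centre" ([column, row] in pixels: a listed point, or the origin of a listed thing).
The state is a dict: "t": time; "q": joint angles; "dq": joint speeds; "effort": joint torques, N m; "tool_pos": TCP position; "tool_rot": TCP orientation; "contact_force": force on the tool from outside, world axes, zero at the start; "wrist_torque": the same for the moment, N m; "opening": finger opening in m.
Only numpy, scipy, OpenCV 4.12 (cv2) and the standard library are available. Lean on these libraries where they do the work, as an engineer would, in place of code of your own. Each camera call takes 0.05 s, during which the arm holds its last target.

## Working session

There is one attempt and no reset: what is moved stays moved. The work goes in short steps, Python scripts to look and compute and a tool call to move; the robot and the scene stay as the last step left them, time stands still between calls to the robot, and variables do not carry over. Pictures are saved under pics/ and viewed, and the job is handed in when it is done.

Besides the shell and the picture viewer there is one more tool, called after "Request:" as name(argument=value, ...) on one line, values as JSON. carry_out: Moves the arm, as the interface text tells. Shifts and turns lie within -1 to 1; 1 stands for 20 mm of shift or 0.1 rad of turn. Its arguments: {"type":"object","properties":{"increments":{"type":"array","items":{"type":"array"}},"squeeze":{"type":"number"}},"required":["increments"]}

```bash
ls; mkdir -p pics
python3 - <<'E'
from station import *
import cv2
o=get_obs();print({k:o[k] for k in('t','tool_pos','tool_rot','opening','q')})
for c in('top','scene'):
    p,d=get_image(c);cv2.imwrite(f'pics/{c}0.png',p);print(get_calibration(c))
E
```

```text
pics
{'t': 0.0, 'tool_pos': array([0.15623268, 0.60487406, 0.40343431]), 'tool_rot': array([-1.0221391 ,  1.32010206,  1.02033908]), 'opening': 0.08521314951290965, 'q': array([ 1.19897731e+00,  5.33699700e-02,  1.61432781e+00,  2.39236818e-06,
        1.47599808e+00, -1.19004817e-01])}
{'fx': 468.0208674968512, 'fy': 468.0208674968512, 'cx': 312.3516196887295, 'cy': 239.08172160408304, 'k1': -0.049181225164299104, 'position': array([0.44214318, 0.05485711, 1.10247035]), 'orientation': array([-2.12407829,  2.16514097, -0.1406748 ])}
{'fx': 579.3254612624171, 'fy': 579.3254612624171, 'cx': 318.83652649881935, 'cy': 238.65778367538815, 'k1': -0.022821377851663043, 'position': array([ 1.42692251, -0.41513783,  0.7006002 ]), 'orientation': array([-1.8878944 , -1.15153835,  0.59585326])}
```

View pics/top0.png

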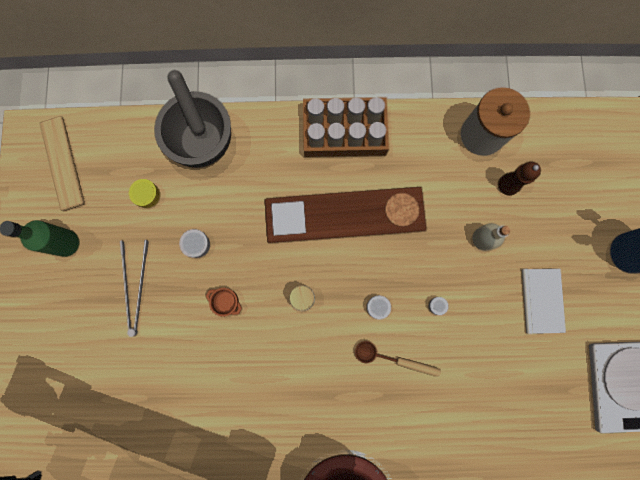

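View pics/scene0.png

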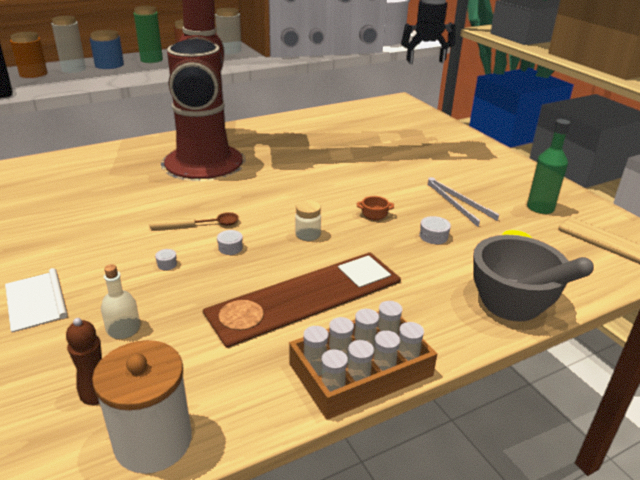

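```bash
cat > h.py <<'E'
from station import *
import numpy as np, cv2
from scipy.spatial.transform import Rotation as R
def K(c):
    k=get_calibration(c);return k
def rays(c,px):
    k=K(c);A=np.array([[k['fx'],0,k['cx']],[0,k['fy'],k['cy']],[0,0,1.]])
    u=cv2.undistortPoints(np.array(px,float).reshape(-1,1,2),A,np.array([k['k1'],0,0,0.,0]))[:,0]
    return np.c_[u,np.ones(len(u))]@R.from_rotvec(k['orientation']).as_matrix().T, np.array(k['position'])
def at_z(c,px,z):
    r,p=rays(c,px);return p+r*((z-p[2])/r[:,2])[:,None]
def cloud(c,m,d):
    v,u=np.nonzero(m&(d>0));r,p=rays(c,np.c_[u,v]);return p+r*d[v,u][:,None],np.c_[u,v]
E
python3 - <<'E'
from h import *
p,d=get_image('top')
H=dict(tin_wide_center=.034,tin_mid_center=.030,tin_small_center=.026,cruet_center=.135,cazuelita_center=.036,salt_jar_center=.074,board=.012,cork=.016,coaster=.016)
for n,h in H.items():
    for r in masks_of('top',n)[:3]:
        if r['p']<.3: continue
        m=r['region'];P,uv=cloud('top',m,d)
        t=P[np.abs(P[:,2]-h)<.006]
        c=at_z('top',[r['centre']],h)[0]
        print(n,round(r['p'],2),np.round(r['centre']),m.sum(),'ctr@h',c.round(4),'zmax',P[:,2].max().round(3),np.median(P[:,2]).round(4))
        if len(t)>5:
            cc,rr=cv2.minEnclosingCircle(t[:,:2].astype(np.float32));print('   top: n',len(t),'mean',t.mean(0).round(4),'circ',np.round(cc,4),round(rr,4),'rect',cv2.minAreaRect(t[:,:2].astype(np.float32)*1000))
E
```

```text
tin_wide_center 0.77 [194. 244.] 703 ctr@h [0.5878 0.3361 0.034 ] zmax 0.04 0.0338
   top: n 638 mean [0.5884 0.3397 0.034 ] circ [0.5884 0.3408] 0.0339 rect ((588.903564453125, 340.0231628417969), (64.89979553222656, 65.59555053710938), 47.8813591003418)
tin_wide_center 0.67 [143. 194.] 697 ctr@h [0.707  0.4614 0.034 ] zmax 0.04 0.0341
   top: n 604 mean [0.7128 0.4626 0.0342] circ [0.7134 0.4643] 0.0343 rect ((714.0050048828125, 463.3737487792969), (66.53054809570312, 63.842529296875), 38.04680252075195)
tin_wide_center 0.52 [219. 303.] 777 ctr@h [0.4509 0.2782 0.034 ] zmax 0.04 0.0114
   top: n 280 mean [0.4545 0.2683 0.034 ] circ [0.4547 0.2684] 0.0437 rect ((454.0152893066406, 268.0022277832031), (64.02615356445312, 76.48997497558594), 6.811915397644043)
tin_mid_center 0.88 [380. 307.] 408 ctr@h [ 0.4349 -0.0864  0.03  ] zmax 0.037 0.03
   top: n 401 mean [ 0.4359 -0.0844  0.0301] circ [ 0.4362 -0.0851] 0.0264 rect ((435.8388366699219, -84.23055267333984), (50.974246978759766, 48.596397399902344), 42.424747467041016)
tin_small_center 0.56 [438. 304.] 307 ctr@h [ 0.4388 -0.2199  
[... 1220 characters left out ...]
948 rect ((654.072998046875, -15.903839111328125), (110.66807556152344, 380.6502685546875), 3.346637010574341)
board 0.49 [379. 305.] 466 ctr@h [ 0.4382 -0.0873  0.012 ] zmax 0.037 0.0299
cork 0.82 [399. 210.] 888 ctr@h [ 0.6607 -0.1427  0.016 ] zmax 0.021 0.0154
   top: n 876 mean [ 0.6614 -0.1499  0.0155] circ [ 0.6621 -0.1498] 0.0409 rect ((661.1223754882812, -150.29598999023438), (76.92255401611328, 79.36991882324219), 87.35630798339844)
coaster 0.82 [290. 220.] 1047 ctr@h [0.6415 0.1153 0.016 ] zmax 0.023 0.0155
   top: n 1036 mean [0.6453 0.1187 0.0155] circ [0.6445 0.1176] 0.0525 rect ((645.5253295898438, 118.21527099609375), (79.19855499267578, 77.95332336425781), 3.4937169551849365)
```

```bash
cat >> h.py <<'E'
import sys
def go(x,y,z=None,yaw=None,eps=0):
    """remaining to grasp-point target x,y,z; yaw = jaw dir angle about z, mod pi"""
    o=get_obs();Rm=R.from_rotvec(o['tool_rot']).as_matrix()
    t=o['tool_pos'];g=t+Rm[:,0]*.155
    jw=np.arctan2(Rm[1,2],Rm[0,2])
    tilt=np.cross(Rm[:,0],[0,0,-1])
    print('t',round(o['t'],2),'tcp',t.round(4),'grasp',g.round(4),'jaw',round(jw,3),'open',round(o['opening'],4),'F',np.round(o['contact_force'],2))
    tgt=np.array([x,y,g[2] if z is None else z])
    dy=0 if yaw is None else (yaw-jw+np.pi/2)%np.pi-np.pi/2
    print('shift units',((tgt-g)/.02).round(2),'turn units',np.round([*(tilt[:2]*10),dy*10],2))
E
python3 - <<'E'
from h import *
go(.5886,.3402,.2)
p,d=get_image('top')
m=masks_of('top','cazuelita_center')[0]['region']
P,uv=cloud('top',m|True,d)
Q=P[(np.hypot(P[:,0]-.4544,P[:,1]-.2685)<.055)&(P[:,2]>.022)&(P[:,2]<.045)]
Q=Q[:,:2]
# circle from x-extents; ears far points
for it in range(3):
    c=np.array(cv2.minAreaRect((Q*1000).astype(np.float32))[0])/1000 if it==0 else c
r=np.hypot(*(Q-c).T);E=Q[r>.037];print(c,len(Q),len(E));print(E.round(4).tolist())
w=np.linalg.eigh(np.cov((Q).T));print(w, Q.mean(0))
crop=cv2.resize(p[260:340,180:270],None,fx=8,fy=8,interpolation=cv2.INTER_CUBIC)[:600,:720];cv2.imwrite('pics/caz.png',crop)
q,_=get_image('scene');cv2.imwrite('pics/caz_s.png',cv2.resize(q[180:230,340:410],None,fx=8,fy=8,interpolation=cv2.INTER_CUBIC))
E
```

```text
t 0.6 tcp [0.1563 0.6051 0.4047] grasp [0.1564 0.6051 0.2497] jaw 1.318 open 0.0854 F [0.73 0.53 0.52]
shift units [ 21.61 -13.25  -2.49] turn units [-0.  0.  0.]
[0.45427536 0.26927396] 342 72
[[0.4824, 0.3015], [0.4825, 0.2999], [0.4824, 0.2971], [0.4823, 0.2946], [0.4803, 0.3045], [0.48, 0.3008], [0.4801, 0.2992], [0.4799, 0.2962], [0.4779, 0.3041], [0.4778, 0.301], [0.4778, 0.2993], [0.4757, 0.3062], [0.4756, 0.3033], [0.4755, 0.3011], [0.4757, 0.3002], [0.4734, 0.3084], [0.4734, 0.3062], [0.4733, 0.3034], [0.4733, 0.3016], [0.4735, 0.301], [0.4712, 0.3085], [0.4711, 0.3059], [0.4712, 0.3046], [0.4712, 0.3028], [0.4689, 0.3108], [0.4689, 0.3087], [0.4689, 0.3065], [0.4688, 0.304], [0.4666, 0.3081], [0.4666, 0.3064], [0.4666, 0.3046], [0.4644, 0.3087], [0.4643, 0.3061], [0.462, 0.3061], [0.4598, 0.3061], [0.4473, 0.2328], [0.4473, 0.231], [0.445, 0.2326], [0.445, 0.2302], [0.4428, 0.2326], [0.4427, 0.2304], [0.4427, 0.229], [0.4405, 0.2321], [0.4405, 0.2307], [0.4404, 0.2287], [0.4383, 0.2351], [0.4382, 0.2327], [0.4382, 0.2307], [0.4382, 0.2284], [0.436, 0.2349], [0.436, 0.2323], [0.4359, 0.2309], [0.4338, 0.2375], [0.4338, 0.2344], [0.4337, 0.2328], [0.4337, 0.2305], [0.4316, 0.2372], [0.4315, 0.2351], [0.4315, 0.233], [0.4294, 0.2416], [0.4293, 0.2398], [0.4293, 0.2374], [0.4293, 0.235], [0.4292, 0.2333], [0.4272, 0.2439], [0.4271, 0.2417], [0.4271, 0.2397], [0.4271, 0.2369], [0.427, 0.2349], [0.4249, 0.2467], [0.4248, 0.2452], [0.4248, 0.2428]]
EighResult(eigenvalues=array([0.00032797, 0.00076208]), eigenvectors=array([[-0.89257238,  0.45090415],
       [ 0.45090415,  0.89257238]])) [0.4540178  0.26954289]
```

View pics/caz.png

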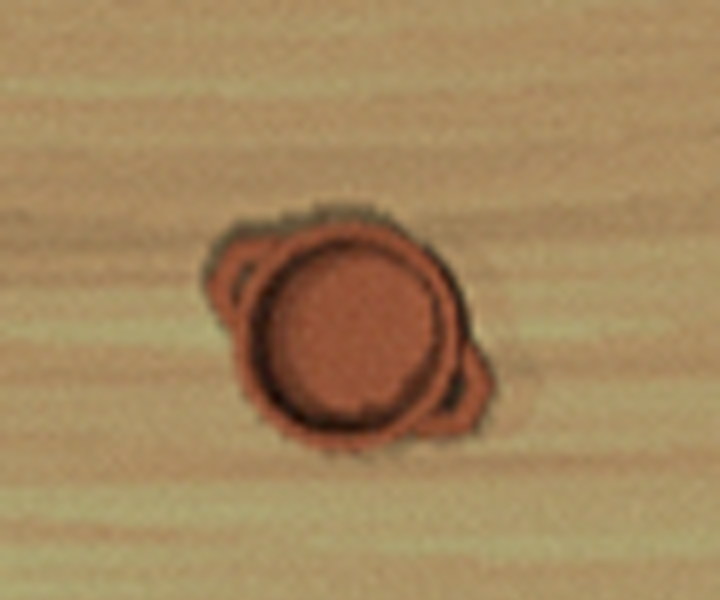

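Request:
carry_out(increments=[[[0, 0, 0], [1, -0.6, 0], 1], [[0, 0, 0], [1, -0.6, 0], 1], [[0, 0, 0], [1, -0.6, 0], 1], [[0, 0, 0], [1, -0.6, 0], 1], [[0, 0, 0], [1, -0.6, 0], 1], [[0, 0, 0], [1, -0.6, 0], 1], [[0, 0, 0], [1, -0.6, 0], 1], [[0, 0, 0], [1, -0.6, 0], 1]], squeeze=30)

```text
t: 1.55
tool_pos: [0.3191, 0.5065, 0.4052]
tool_rot: [-1.024, 1.315, 1.026]
contact_force: [0.2, 0.9, -0.3]
opening: 0.0855
```

Request:
carry_out(increments=[[[0, 0, 0], [1, -0.6, 0], 1], [[0, 0, 0], [1, -0.6, 0], 1], [[0, 0, 0], [1, -0.6, 0], 1], [[0, 0, 0], [1, -0.6, 0], 1], [[0, 0, 0], [1, -0.6, 0], 1], [[0, 0, 0], [1, -0.6, 0], 1], [[0, 0, 0], [1, -0.6, 0], 1], [[0, 0, 0], [1, -0.6, 0], 1]])

```text
t: 2.35
tool_pos: [0.4855, 0.4057, 0.406]
tool_rot: [-1.024, 1.313, 1.026]
contact_force: [-0.1, -0.5, 0.2]
opening: 0.0851
```

```bash
python3 -c "
from h import *
go(.5886,.3402,.1,1.4)"
```

```text
t 2.35 tcp [0.4855 0.4057 0.406 ] grasp [0.4857 0.4061 0.251 ] jaw 1.324 open 0.0851 F [-0.14 -0.53  0.16]
shift units [ 5.15 -3.3  -7.55] turn units [-0.03  0.01  0.76]
```

Request:
carry_out(increments=[[[0, 0, 0.1], [0.65, -0.41, -0.95], 1], [[0, 0, 0.1], [0.65, -0.41, -0.95], 1], [[0, 0, 0.1], [0.65, -0.41, -0.95], 1], [[0, 0, 0.1], [0.65, -0.41, -0.95], 1], [[0, 0, 0.1], [0.65, -0.41, -0.95], 1], [[0, 0, 0.1], [0.65, -0.41, -0.95], 1], [[0, 0, 0.1], [0.63, -0.41, -0.95], 1], [[0, 0, 0.1], [0.6, -0.41, -0.95], 1]])

```text
t: 3.15
tool_pos: [0.5947, 0.3367, 0.2544]
tool_rot: [-1.084, 1.269, 1.084]
contact_force: [0.7, 1.2, 0.6]
opening: 0.0854
```

```bash
python3 -c "
from h import *
go(.5886,.3402,.02,1.4)"
```

```text
t 3.15 tcp [0.5947 0.3367 0.2544] grasp [0.5964 0.3381 0.0995] jaw 1.405 open 0.0854 F [0.7  1.21 0.56]
shift units [-0.39  0.11 -3.97] turn units [-0.09  0.11 -0.05]
```

Request:
carry_out(increments=[[[-0.1, 0.1, 0], [-0.3, 0.1, -0.5], 1], [[0, 0, 0], [0, 0, -0.8], 1], [[0, 0, 0], [0, 0, -0.8], 1]])

```text
t: 3.45
tool_pos: [0.5891, 0.338, 0.2098]
tool_rot: [-1.085, 1.285, 1.084]
contact_force: [-0.1, 0.1, 0.2]
opening: 0.0851
```

```bash
python3 -c "
from h import *
go(.5886,.3402,.02,1.4)
p,d=get_image('top');cv2.imwrite('pics/a1.png',cv2.resize(p[180:300,130:270],None,fx=5,fy=5))
"
```

```text
t 3.45 tcp [0.5891 0.338  0.2098] grasp [0.5891 0.3378 0.0548] jaw 1.403 open 0.0851 F [-0.06  0.08  0.25]
shift units [-0.02  0.12 -1.74] turn units [ 0.02 -0.   -0.03]
```

View pics/a1.png

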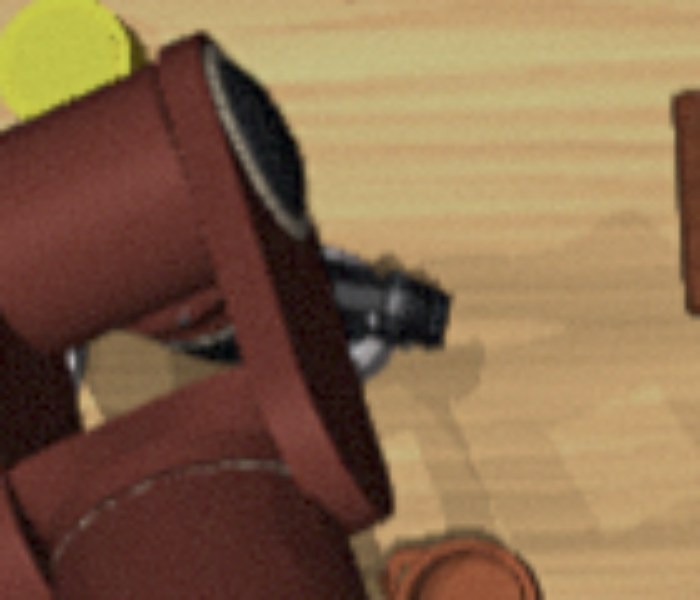

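The tin lies between the jaws, the finger on its right side; the arm hides most of it. Lowering and closing.

Request:
carry_out(increments=[[[0, 0, 0], [0, 0.1, -0.7], 1], [[0, 0, 0], [0, 0, -0.6], 1], [[0, 0, 0], [0, 0, -0.4], 1]])

```text
t: 3.8
tool_pos: [0.5873, 0.341, 0.1707]
tool_rot: [-1.086, 1.288, 1.087]
contact_force: [-0.2, 0.9, 0.6]
opening: 0.0854
```

Request:
carry_out(increments=[[[0, 0, 0], [0, 0, 0], 0.6], [[0, 0, 0], [0, 0, 0], 0.6], [[0, 0, 0], [0, 0, 0], 0.6], [[0, 0, 0], [0, 0, 0], 0.6], [[0, 0, 0], [0, 0, 0], 0.6], [[0, 0, 0], [0, 0, 0], 0.6]], squeeze=30)

```text
t: 4.4
tool_pos: [0.5873, 0.3412, 0.1706]
tool_rot: [-1.086, 1.288, 1.087]
contact_force: [0.4, -0.1, -1.2]
opening: 0.0642
```

```bash
python3 -c "
from h import *
go(.5886,.3402,.02,1.4)
"
```

```text
t 4.4 tcp [0.5873 0.3412 0.1706] grasp [0.5868 0.3408 0.0156] jaw 1.405 open 0.0642 F [ 0.39 -0.09 -1.23]
shift units [ 0.09 -0.03  0.22] turn units [ 0.03 -0.03 -0.05]
```

Request:
carry_out(increments=[[[0, 0, 0], [0, 0, 0.6], 0.6], [[0, 0, 0], [0, 0, 1], 0.6], [[0, 0, 0], [0, 0, 1], 0.6], [[0, 0, 0], [0, -0.5, 1], 0.6], [[0, 0, 0], [0.2, -1, 0.5], 0.6], [[0, 0, 0], [0.2, -1, 0], 0.6], [[0, 0, 0], [0.2, -1, 0], 0.6], [[0, 0, 0], [0.2, -1, 0], 0.6]])

```text
t: 5.2
tool_pos: [0.6031, 0.2509, 0.2638]
tool_rot: [-1.091, 1.279, 1.087]
contact_force: [-0.9, 0.0, -2.4]
opening: 0.0641
```

Request:
carry_out(increments=[[[0, 0, 0], [0.2, -1, 0], 0.6], [[0, 0, 0], [0.2, -1, 0], 0.6], [[0, 0, 0], [0.2, -1, 0], 0.6], [[0, 0, 0], [0.2, -1, 0], 0.6], [[0, 0, 0], [0.2, -1, 0], 0.6], [[0, 0, 0], [0.2, -1, 0], 0.6], [[0, 0, 0], [0.2, -1, 0], 0.6], [[0, 0, 0], [0.2, -1, 0], 0.6]])

```text
t: 6.0
tool_pos: [0.6365, 0.0843, 0.2741]
tool_rot: [-1.094, 1.269, 1.081]
contact_force: [-0.3, -0.5, -0.3]
opening: 0.0641
```

Request:
carry_out(increments=[[[0, 0, 0], [0.2, -1, 0], 0.6], [[0, 0, 0], [0.2, -1, 0], 0.6], [[0, 0, 0], [0.2, -1, 0], 0.6], [[0, 0, 0], [0.2, -1, 0], 0.6], [[0, 0, 0], [0.2, -1, 0], 0.6], [[0, 0, 0], [0.2, -1, 0], 0.6], [[0, 0, 0], [0.2, -1, 0], 0.6], [[0, 0, 0], [0, 0, 0], 0.6]])

```text
t: 6.8
tool_pos: [0.6659, -0.0641, 0.2839]
tool_rot: [-1.098, 1.264, 1.072]
contact_force: [0.4, 0.0, -1.1]
opening: 0.0636
```

```bash
python3 -c "
from h import *
go(.660,-.1504,.045,1.4)
"
```

```text
t 6.8 tcp [ 0.6659 -0.0641  0.2839] grasp [ 0.6695 -0.0642  0.129 ] jaw 1.407 open 0.0636 F [ 0.44  0.01 -1.07]
shift units [-0.48 -4.31 -4.2 ] turn units [ 0.    0.23 -0.07]
```

Request:
carry_out(increments=[[[0, 0.2, 0], [0, -0.8, -0.5], 0.6], [[0, 0, 0], [-0.1, -0.9, -0.5], 0.6], [[0, 0, 0], [-0.1, -0.9, -0.5], 0.6], [[0, 0, 0], [-0.1, -0.8, -0.5], 0.6], [[0, 0, 0], [0, -0.6, -0.5], 0.6], [[0, 0, 0], [0, -0.2, -0.5], 0.6], [[0, 0, 0], [0, 0, -0.4], 0.6], [[0, 0, 0], [0, 0, 0], 0.6]])

```text
t: 7.6
tool_pos: [0.6576, -0.1543, 0.2092]
tool_rot: [-1.085, 1.282, 1.089]
contact_force: [0.1, 0.5, -2.4]
opening: 0.0642
```

```bash
python3 -c "
from h import *
go(.660,-.1504,.032,1.4)
p,d=get_image('top');cv2.imwrite('pics/a2.png',cv2.resize(p[150:270,330:470],None,fx=5,fy=5))
p,d=get_image('scene');cv2.imwrite('pics/a3.png',p)
"
```

```text
t 7.6 tcp [ 0.6576 -0.1543  0.2092] grasp [ 0.6575 -0.154   0.0542] jaw 1.406 open 0.0642 F [ 0.13  0.48 -2.42]
shift units [ 0.13  0.18 -1.11] turn units [-0.02 -0.01 -0.06]
```

View pics/a3.png

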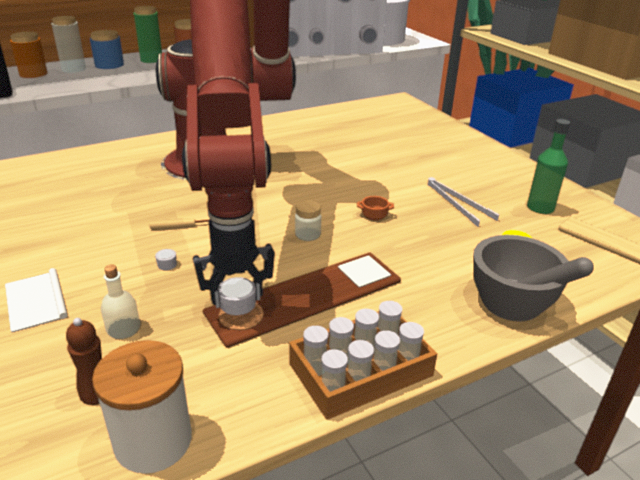

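The tin hangs level in the jaws over the cork (about 237,292), with the board and neighbours clear.

Request:
carry_out(increments=[[[0, 0, 0], [0.12, 0.17, -0.5], 0.6], [[0, 0, 0], [0, 0, -0.3], 0.6], [[0, 0, 0], [0, 0, -0.2], 0.6], [[0, 0, 0], [0, 0, -0.05], 0.6]])

```text
t: 8.1
tool_pos: [0.662, -0.1486, 0.1903]
tool_rot: [-1.092, 1.277, 1.086]
contact_force: [-0.3, -0.9, -1.5]
opening: 0.0639
```

```bash
python3 -c "
from h import *
go(.660,-.1504,.0316,1.4)
"
```

```text
t 8.1 tcp [ 0.662  -0.1486  0.1903] grasp [ 0.6628 -0.1486  0.0353] jaw 1.41 open 0.0639 F [-0.34 -0.88 -1.48]
shift units [-0.14 -0.09 -0.18] turn units [-0.    0.05 -0.1 ]
```

Request:
carry_out(increments=[[[0, 0, 0], [-0.13, -0.08, -0.08], 0.6], [[0, 0, 0], [0, 0, -0.08], 0.6], [[0, 0, 0], [0, 0, -0.02], 0.6], [[0, 0, 0], [0, 0, 0], 0.6]])

```text
t: 8.5
tool_pos: [0.6592, -0.1503, 0.1866]
tool_rot: [-1.092, 1.277, 1.086]
contact_force: [0.6, -0.7, -0.2]
opening: 0.0642
```

```bash
python3 -c "
from h import *
go(.660,-.1504,.0316,1.4)
"
```

```text
t 8.5 tcp [ 0.6592 -0.1503  0.1866] grasp [ 0.6601 -0.1503  0.0316] jaw 1.41 open 0.0642 F [ 0.6  -0.74 -0.18]
shift units [-0. -0. -0.] turn units [ 0.    0.05 -0.1 ]
```

Request:
carry_out(increments=[[[0, 0, 0], [0, 0, 0], 1], [[0, 0, 0], [0, 0, 0], 1], [[0, 0, 0], [0, 0, 0], 1], [[0, 0, 0], [0, 0, 0.4], 1], [[0, 0, 0], [0, 0, 1], 1], [[0, 0, 0], [0, 0, 1], 1], [[0, 0.05, 0], [-1, 0, 1], 1], [[0, 0, 0], [-1, 0, 0.5], 1]])

```text
t: 9.3
tool_pos: [0.62, -0.1506, 0.2698]
tool_rot: [-1.092, 1.279, 1.088]
contact_force: [0.5, 0.7, 0.7]
opening: 0.0853
```

Request:
carry_out(increments=[[[0, 0, 0], [-1, 0.3, 0], 1], [[0, 0, 0], [-1, 0.3, 0], 1], [[0, 0, 0], [-1, 0.4, 0], 1], [[0, 0, 0], [-1, 0.4, 0], 1], [[0, 0, 0], [-1, 0.4, 0], 1], [[0, 0, 0], [-1, 0.4, 0], 1], [[0, 0, 0], [-1, 0.4, 0], 1], [[0, 0, 0], [-1, 0.4, 0], 1]])

```text
t: 10.1
tool_pos: [0.456, -0.0901, 0.2814]
tool_rot: [-1.103, 1.271, 1.073]
contact_force: [-0.6, -0.9, 0.6]
opening: 0.0851
```

```bash
cat > look.py <<'E'
from h import *
H=dict(tin_wide_center=.05,tin_mid_center=.030,tin_small_center=.026)
H.update(eval(sys.argv[1]) if len(sys.argv)>1 else {})
p,d=get_image('top')
P,uv=cloud('top',np.ones(d.shape,bool),d)
def disc(x,y,h,r,tol=.006):
    Q=P[(np.hypot(P[:,0]-x,P[:,1]-y)<r+.012)&(abs(P[:,2]-h)<tol)]
    if len(Q)<10: return print('none')
    c,rr=cv2.minEnclosingCircle((Q[:,:2]*1000).astype(np.float32));print('n',len(Q),'mean',Q.mean(0).round(4),'circ',np.round(c,1),round(rr,1))
E
python3 -c "
from look import *
go(.436,-.0845,.045,1.4)
print('wide');disc(.6617,-.1504,.05,.033)
print('mid');disc(.436,-.0845,.03,.027)
cv2.imwrite('pics/b1.png',p)"
```

```text
t 10.15 tcp [ 0.454  -0.089   0.2807] grasp [ 0.4565 -0.0899  0.1257] jaw 1.41 open 0.0854 F [ 1.33  0.67 -1.83]
shift units [-1.02  0.27 -4.03] turn units [ 0.06  0.16 -0.1 ]
wide
n 635 mean [ 0.6624 -0.1508  0.0499] circ [ 662.3 -151.5] 33.7
mid
n 22 mean [ 0.4177 -0.0956  0.0299] circ [431.4 -82.1] 25.9
```

View pics/b1.png

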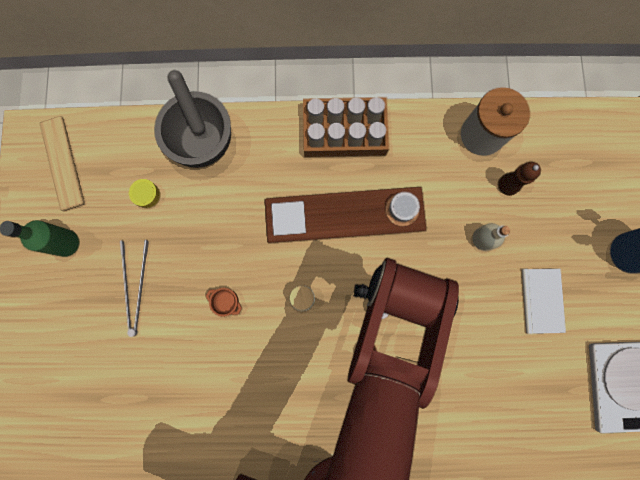

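Request:
carry_out(increments=[[[0, 0.15, 0], [-0.8, 0.2, -0.5], 1], [[0, 0, 0], [0, 0, -0.8], 1], [[0, 0, 0], [0, 0, -0.8], 1], [[0, 0, 0], [0, 0, -0.8], 1], [[0, 0, 0], [0, 0, -0.4], 1], [[0, 0, 0], [0, 0, 0], 1]])

```text
t: 10.75
tool_pos: [0.4391, -0.0854, 0.2185]
tool_rot: [-1.103, 1.278, 1.076]
contact_force: [-0.8, -0.3, -0.1]
opening: 0.0854
```

```bash
python3 -c "
from h import *
go(.436,-.0845,.018,1.4)"
```

```text
t 10.75 tcp [ 0.4391 -0.0854  0.2185] grasp [ 0.441  -0.087   0.0636] jaw 1.41 open 0.0854 F [-0.79 -0.27 -0.12]
shift units [-0.25  0.13 -2.28] turn units [ 0.1   0.12 -0.1 ]
```

Request:
carry_out(increments=[[[0.1, 0.12, 0], [-0.15, 0.05, -0.4], 1], [[0, 0, 0], [0, 0, -0.6], 1], [[0, 0, 0], [0, 0, -0.6], 1], [[0, 0, 0], [0, 0, -0.3], 1], [[0, 0, 0], [0, 0, 0], 1]])

```text
t: 11.25
tool_pos: [0.437, -0.0848, 0.1795]
tool_rot: [-1.092, 1.279, 1.088]
contact_force: [0.3, 0.5, -0.9]
opening: 0.0852
```

```bash
python3 -c "
from h import *
go(.436,-.0845,.018,1.4)"
```

```text
t 11.25 tcp [ 0.437  -0.0848  0.1795] grasp [ 0.4375 -0.0849  0.0245] jaw 1.41 open 0.0852 F [ 0.35  0.5  -0.87]
shift units [-0.07  0.02 -0.33] turn units [ 0.01  0.03 -0.1 ]
```

Request:
carry_out(increments=[[[0, 0, 0], [-0.07, 0, -0.3], 1], [[0, 0, 0], [0, 0, 0], 0.45], [[0, 0, 0], [0, 0, 0], 0.45], [[0, 0, 0], [0, 0, 0], 0.45], [[0, 0, 0], [0, 0, 0], 0.45], [[0, 0, 0], [0, 0, 0], 0.45], [[0, 0, 0], [0, 0, 0], 0.45], [[0, 0, 0], [0, 0, 0], 0.45]])

```text
t: 12.05
tool_pos: [0.436, -0.0849, 0.1738]
tool_rot: [-1.093, 1.278, 1.086]
contact_force: [-0.1, 0.5, -0.5]
opening: 0.0521
```

```bash
python3 -c "
from h import *
go(.436,-.0845,.018,1.4)"
```

```text
t 12.05 tcp [ 0.436  -0.0849  0.1738] grasp [ 0.4367 -0.0851  0.0188] jaw 1.41 open 0.0521 F [-0.09  0.52 -0.49]
shift units [-0.03  0.03 -0.04] turn units [ 0.01  0.04 -0.1 ]
```

Request:
carry_out(increments=[[[0, 0, 0], [0, 0, 0.6], 0.45], [[0, 0, 0], [0, 0, 1], 0.45], [[0, 0, 0], [0, 0, 1], 0.45], [[0, 0, 0], [0.6, -0.2, 1], 0.45], [[0, 0, 0], [1, -0.3, 1], 0.45], [[0, 0, 0], [1, -0.3, 0.5], 0.45], [[0, 0, 0], [1, -0.3, 0], 0.45], [[0, 0, 0], [1, -0.3, 0], 0.45]])

```text
t: 12.85
tool_pos: [0.5284, -0.1126, 0.2858]
tool_rot: [-1.094, 1.277, 1.085]
contact_force: [0.0, 0.0, -0.7]
opening: 0.052
```

Request:
carry_out(increments=[[[0, 0, 0], [1, -0.3, 0], 0.45], [[0, 0, 0], [1, -0.3, 0], 0.45], [[0, 0, 0], [1, -0.3, 0], 0.45], [[0, 0, 0], [1, -0.3, 0], 0.45], [[0, 0, 0], [0.7, -0.2, 0], 0.45], [[0, 0, 0], [0.3, -0.1, 0], 0.45], [[0, 0, 0], [0, 0, 0], 0.45]])

```text
t: 13.55
tool_pos: [0.6346, -0.1445, 0.2933]
tool_rot: [-1.099, 1.274, 1.08]
contact_force: [-0.4, 1.6, -1.1]
opening: 0.052
```

```bash
python3 -c "
from h import *
go(.663,-.151,.08,1.4)"
```

```text
t 13.55 tcp [ 0.6346 -0.1445  0.2933] grasp [ 0.6365 -0.1452  0.1383] jaw 1.411 open 0.052 F [-0.39  1.62 -1.08]
shift units [ 1.32 -0.29 -2.91] turn units [ 0.04  0.12 -0.11]
```

Request:
carry_out(increments=[[[0.04, 0.12, 0], [0.7, -0.2, -0.4], 0.45], [[0, 0, 0], [0.5, -0.1, -0.5], 0.45], [[0, 0, 0], [0.2, 0, -0.7], 0.45], [[0, 0, 0], [0, 0, -0.5], 0.45], [[0, 0, 0], [0, 0, -0.4], 0.45], [[0, 0, 0], [0, 0, 0], 0.45]])

```text
t: 14.15
tool_pos: [0.6608, -0.1494, 0.2398]
tool_rot: [-1.089, 1.283, 1.094]
contact_force: [1.0, -0.3, -1.4]
opening: 0.0517
```

```bash
python3 -c "
from h import *
go(.663,-.151,.0688,1.4)"
```

```text
t 14.15 tcp [ 0.6608 -0.1494  0.2398] grasp [ 0.6603 -0.1493  0.0848] jaw 1.411 open 0.0517 F [ 1.02 -0.33 -1.41]
shift units [ 0.14 -0.09 -0.8 ] turn units [-0.01 -0.04 -0.11]
```

Request:
carry_out(increments=[[[0, 0, 0], [0.13, -0.08, -0.4], 0.45], [[0, 0, 0], [0, 0, -0.15], 0.45], [[0, 0, 0], [0, 0, -0.1], 0.45], [[0, 0, 0], [0, 0, 0], 0.45]])

```text
t: 14.55
tool_pos: [0.6632, -0.151, 0.2258]
tool_rot: [-1.088, 1.283, 1.094]
contact_force: [0.3, 0.4, -0.6]
opening: 0.0519
```

```bash
python3 -c "
from h import *
go(.663,-.151,.0688,1.4)"
```

```text
t 14.55 tcp [ 0.6632 -0.151   0.2258] grasp [ 0.6626 -0.1509  0.0708] jaw 1.411 open 0.0519 F [ 0.34  0.35 -0.58]
shift units [ 0.02 -0.01 -0.1 ] turn units [-0.01 -0.04 -0.11]
```

Lower the last 2 mm, release, rise and head to the small tin.

Request:
carry_out(increments=[[[0, 0, 0], [0, 0, -0.06], 0.45], [[0, 0, 0], [0, 0, -0.03], 0.45], [[0, 0, 0], [0, 0, 0], 0.8], [[0, 0, 0], [0, 0, 0], 1], [[0, 0, 0], [0, 0, 0], 1], [[0, 0, 0], [0, 0, 0.4], 1], [[0, 0, 0], [0, 0, 1], 1], [[0, 0, 0], [0, 0, 1], 1]])

```text
t: 15.35
tool_pos: [0.6627, -0.1509, 0.2725]
tool_rot: [-1.086, 1.284, 1.096]
contact_force: [-0.5, -0.9, -0.6]
opening: 0.0855
```

Request:
carry_out(increments=[[[0, 0, 0], [-0.8, -0.2, 0.3], 1], [[0, 0, 0], [-1, -0.3, 0], 1], [[0, 0, 0], [-1, -0.3, 0], 1], [[0, 0, 0], [-1, -0.3, 0], 1], [[0, 0, 0], [-1, -0.3, 0], 1], [[0, 0, 0], [-1, -0.3, 0], 1], [[0, 0, 0], [-1, -0.3, 0], 1], [[0, 0, 0], [-1, -0.3, 0], 1]])

```text
t: 16.15
tool_pos: [0.5054, -0.1982, 0.2922]
tool_rot: [-1.102, 1.274, 1.083]
contact_force: [-0.4, 0.0, 0.3]
opening: 0.0853
```

Request:
carry_out(increments=[[[0, 0, 0], [-1, -0.3, -0.5], 1], [[0, 0, 0], [-1, -0.3, -0.5], 1], [[0, 0, 0], [-0.8, -0.3, -0.5], 1], [[0, 0, 0], [0, -0.2, -0.5], 1], [[0, 0, 0], [0, 0, 0], 1]])

```text
t: 16.65
tool_pos: [0.4465, -0.2218, 0.256]
tool_rot: [-1.107, 1.272, 1.074]
contact_force: [0.5, 0.1, -0.0]
opening: 0.085
```

```bash
python3 -c "
from look import *
go(.4354,-.2222,.017,1.4)
print('wide');disc(.6617,-.1504,.05,.033)
print('mid');disc(.6620,-.151,.08,.027)
print('small');disc(.4354,-.2222,.026,.021)
cv2.imwrite('pics/b2.png',p)"
```

```text
t 16.7 tcp [ 0.4469 -0.2218  0.2567] grasp [ 0.4499 -0.2234  0.1017] jaw 1.413 open 0.0853 F [ 0.07 -0.44  0.11]
shift units [-0.72  0.06 -4.24] turn units [ 0.11  0.19 -0.13]
wide
n 158 mean [ 0.6552 -0.1379  0.0492] circ [ 662.6 -150.6] 32.8
mid
n 446 mean [ 0.6604 -0.1507  0.0798] circ [ 660.7 -151.7] 27.7
small
n 91 mean [ 0.4308 -0.2118  0.0259] circ [ 434.2 -212.6] 18.4
```

View pics/b2.png

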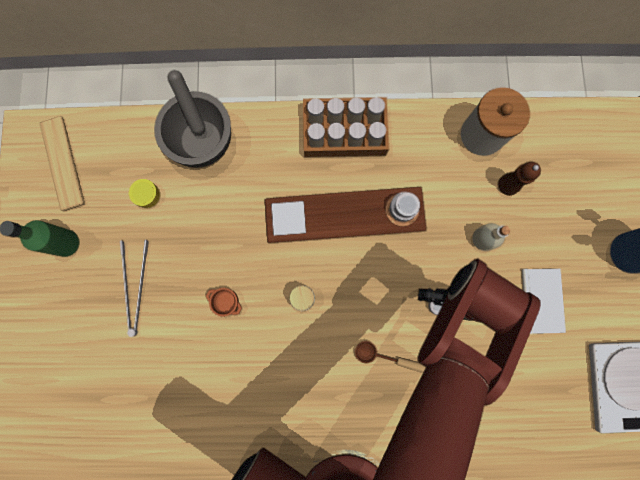

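The middle tin sits on the wide one (404,205); offset about 2 mm. Now the small tin.

Request:
carry_out(increments=[[[0.1, 0.2, 0], [-0.5, 0, -0.5], 1], [[0, 0, 0], [0, 0, -0.8], 1], [[0, 0, 0], [0, 0, -0.8], 1], [[0, 0, 0], [0, 0, -0.6], 1], [[0, 0, 0], [0, 0, 0], 1]])

```text
t: 17.2
tool_pos: [0.4382, -0.2215, 0.2023]
tool_rot: [-1.095, 1.28, 1.095]
contact_force: [0.2, 0.4, -0.3]
opening: 0.0858
```

```bash
python3 -c "
from h import *
go(.4354,-.222,.017,1.4)"
```

```text
t 17.2 tcp [ 0.4382 -0.2215  0.2023] grasp [ 0.438  -0.2216  0.0473] jaw 1.416 open 0.0858 F [ 0.21  0.44 -0.33]
shift units [-0.13 -0.02 -1.52] turn units [ 0.01 -0.01 -0.16]
```

Request:
carry_out(increments=[[[0, 0, 0], [-0.12, 0, -0.5], 1], [[0, 0, 0], [0, 0, -0.5], 1], [[0, 0, 0], [0, 0, -0.3], 1], [[0, 0, 0], [0, 0, -0.1], 0.7], [[0, 0, 0], [0, 0, 0], 0.3], [[0, 0, 0], [0, 0, 0], 0.3], [[0, 0, 0], [0, 0, 0], 0.3], [[0, 0, 0], [0, 0, 0], 0.3]])

```text
t: 18.0
tool_pos: [0.4367, -0.222, 0.1739]
tool_rot: [-1.097, 1.279, 1.093]
contact_force: [0.4, -0.6, -0.5]
opening: 0.04
```

Request:
carry_out(increments=[[[0, 0, 0], [0, 0, 0], 0.3], [[0, 0, 0], [0, 0, 0], 0.3], [[0, 0, 0], [0, 0, 0], 0.3]])

```text
t: 18.3
tool_pos: [0.4367, -0.222, 0.1743]
tool_rot: [-1.098, 1.279, 1.092]
contact_force: [-0.0, 0.1, 0.2]
opening: 0.0398
```

```bash
python3 -c "
from h import *
go(.4354,-.222,.017,1.4)"
```

```text
t 18.3 tcp [ 0.4367 -0.222   0.1743] grasp [ 0.437  -0.2225  0.0193] jaw 1.417 open 0.0398 F [-0.03  0.06  0.16]
shift units [-0.08  0.03 -0.11] turn units [ 0.03  0.02 -0.17]
```

Request:
carry_out(increments=[[[0, 0, 0], [0, 0, 0.6], 0.3], [[0, 0, 0], [0, 0, 1], 0.3], [[0, 0, 0], [0, 0, 1], 0.3], [[0, 0, 0], [0.6, 0.2, 1], 0.3], [[0, 0, 0], [1, 0.3, 1], 0.3], [[0, 0, 0], [1, 0.3, 1], 0.3], [[0, 0, 0], [1, 0.3, 0.6], 0.3], [[0, 0, 0], [1, 0.3, 0], 0.3]])

```text
t: 19.1
tool_pos: [0.5291, -0.1927, 0.3091]
tool_rot: [-1.097, 1.279, 1.088]
contact_force: [-0.3, -0.6, -0.2]
opening: 0.0399
```

Request:
carry_out(increments=[[[0, 0, 0], [1, 0.3, 0], 0.3], [[0, 0, 0], [1, 0.3, 0], 0.3], [[0, 0, 0], [1, 0.3, 0], 0.3], [[0, 0, 0], [1, 0.3, 0], 0.3], [[0, 0, 0], [1, 0.3, 0], 0.3], [[0, 0, 0], [0.7, 0.2, 0], 0.3], [[0, 0, 0], [0.4, 0.1, 0], 0.3], [[0, 0, 0], [0, 0, 0], 0.3]])

```text
t: 19.9
tool_pos: [0.658, -0.1538, 0.3187]
tool_rot: [-1.105, 1.274, 1.083]
contact_force: [-0.3, 0.1, -0.1]
opening: 0.04
```

```bash
python3 -c "
from h import *
go(.6624,-.1512,.115,1.4)"
```

```text
t 19.9 tcp [ 0.658  -0.1538  0.3187] grasp [ 0.6598 -0.1549  0.1637] jaw 1.416 open 0.04 F [-0.31  0.13 -0.09]
shift units [ 0.13  0.18 -2.44] turn units [ 0.07  0.12 -0.16]
```

Request:
carry_out(increments=[[[0.07, 0.12, 0], [0.2, 0.12, -0.4], 0.3], [[0, 0, 0], [0, 0, -0.6], 0.3], [[0, 0, 0], [0, 0, -0.7], 0.3], [[0, 0, 0], [0, 0, -0.6], 0.3], [[0, 0, 0], [0, 0, -0.2], 0.3], [[0, 0, 0], [0, 0, 0], 0.3]])

```text
t: 20.5
tool_pos: [0.6594, -0.1518, 0.2625]
tool_rot: [-1.089, 1.283, 1.098]
contact_force: [-0.4, -0.1, -0.9]
opening: 0.0397
```

```bash
python3 -c "
from h import *
go(.6624,-.1512,.0993,1.4)"
```

```text
t 20.5 tcp [ 0.6594 -0.1518  0.2625] grasp [ 0.6584 -0.1516  0.1075] jaw 1.414 open 0.0397 F [-0.4  -0.06 -0.86]
shift units [ 0.2   0.02 -0.41] turn units [-0.02 -0.06 -0.14]
```

Request:
carry_out(increments=[[[0, -0.05, 0], [0.15, 0, -0.2], 0.3], [[0, 0, 0], [0, 0, -0.1], 0.3], [[0, 0, 0], [0, 0, 0], 0.3]])

```text
t: 20.8
tool_pos: [0.6627, -0.152, 0.2563]
tool_rot: [-1.092, 1.279, 1.094]
contact_force: [-0.3, 0.4, 0.0]
opening: 0.0399
```

```bash
python3 -c "
from h import *
go(.6624,-.1512,.0993,1.4)"
```

```text
t 20.8 tcp [ 0.6627 -0.152   0.2563] grasp [ 0.6626 -0.1518  0.1013] jaw 1.414 open 0.0399 F [-0.28  0.4   0.01]
shift units [-0.01  0.03 -0.1 ] turn units [-0.01 -0.   -0.14]
```

Request:
carry_out(increments=[[[0, 0, 0], [0, 0.02, -0.06], 0.3], [[0, 0, 0], [0, 0, -0.03], 0.3], [[0, 0, 0], [0, 0, 0], 0.6], [[0, 0, 0], [0, 0, 0], 0.8], [[0, 0, 0], [0, 0, 0], 1], [[0, 0, 0], [0, 0, 0.4], 1], [[0, 0, 0], [0, 0, 1], 1], [[0, 0, 0], [0, 0, 1], 1]])

```text
t: 21.6
tool_pos: [0.6622, -0.1514, 0.3028]
tool_rot: [-1.09, 1.28, 1.097]
contact_force: [-0.6, 0.9, 0.3]
opening: 0.0855
```

Request:
carry_out(increments=[[[0, 0, 0], [0, -0.5, 1], 1], [[0, 0, 0], [-0.3, -1, 1], 1], [[0, 0, 0], [-0.4, -1, 0.5], 1], [[0, 0, 0], [-0.4, -1, 0], 1], [[0, 0, 0], [-0.4, -1, 0], 1], [[0, 0, 0], [-0.4, -1, 0], 1], [[0, 0, 0], [-0.4, -1, 0], 1], [[0, 0, 0], [-0.4, -1, 0], 1]])

```text
t: 22.4
tool_pos: [0.608, -0.304, 0.3683]
tool_rot: [-1.105, 1.271, 1.087]
contact_force: [-0.2, -0.1, -0.1]
opening: 0.0855
```

```bash
python3 -c "
from look import *
go(.5894,-.3436,.103,1.4)
print('mid');disc(.6620,-.151,.08,.027)
print('small');disc(.661,-.151,.106,.021)
print('stopper');disc(.5894,-.3436,.134,.01)
cv2.imwrite('pics/b3.png',p)"
```

```text
t 22.45 tcp [ 0.6069 -0.3068  0.3685] grasp [ 0.6085 -0.3079  0.2135] jaw 1.417 open 0.0856 F [ 0.48 -1.94 -0.09]
shift units [-0.96 -1.79 -5.53] turn units [ 0.07  0.11 -0.17]
mid
n 158 mean [ 0.6523 -0.1431  0.0797] circ [ 660.7 -150.6] 26.8
small
n 286 mean [ 0.6607 -0.151   0.1058] circ [ 660.6 -151.5] 21.3
stopper
none
```

View pics/b3.png

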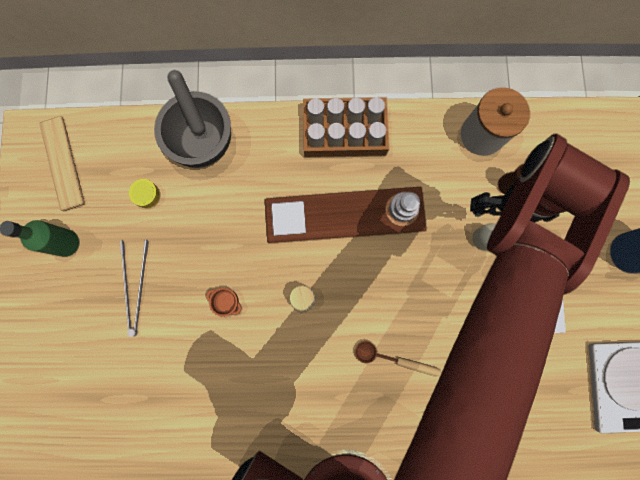

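The stack stands with all three tins concentric within 2 mm. Now the cruet.

Request:
carry_out(increments=[[[0.07, 0.12, 0], [-0.4, -0.8, 0], 1], [[0, 0, 0], [-0.4, -0.6, 0], 1], [[0, 0, 0], [-0.1, -0.3, -0.5], 1], [[0, 0, 0], [0, 0, -0.5], 1], [[0, 0, 0], [0, 0, 0], 1]])

```text
t: 22.95
tool_pos: [0.5877, -0.3425, 0.3493]
tool_rot: [-1.095, 1.277, 1.093]
contact_force: [-0.8, -0.3, -0.1]
opening: 0.0855
```

```bash
python3 -c "
from h import *
go(.5894,-.3436,.103,1.4)
p,d=get_image('scene');cv2.imwrite('pics/c1.png',p)
"
```

```text
t 22.95 tcp [ 0.5877 -0.3425  0.3493] grasp [ 0.588  -0.3425  0.1943] jaw 1.415 open 0.0855 F [-0.84 -0.28 -0.1 ]
shift units [ 0.07 -0.05 -4.56] turn units [ 0.    0.02 -0.15]
```

View pics/c1.png

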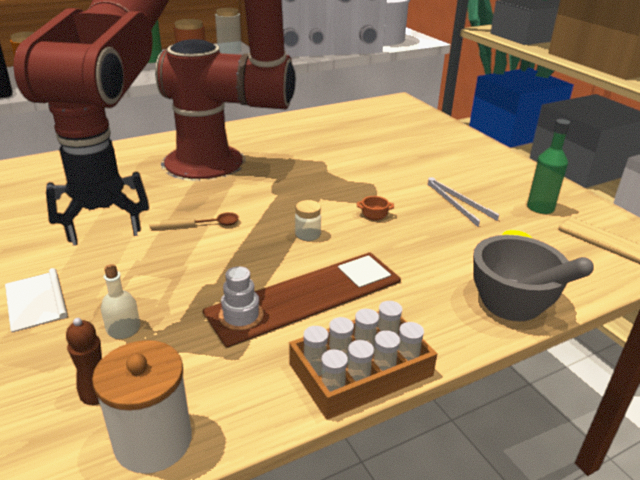

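Request:
carry_out(increments=[[[0, 0, 0], [0.07, -0.05, -0.6], 1], [[0, 0, 0], [0, 0, -0.7], 1], [[0, 0, 0], [0, 0, -0.7], 1], [[0, 0, 0], [0, 0, -0.7], 1], [[0, 0, 0], [0, 0, -0.5], 1], [[0, 0, 0], [0, 0, -0.4], 1], [[0, 0, 0], [0, 0, 0], 1]])

```text
t: 23.7
tool_pos: [0.5897, -0.3408, 0.2689]
tool_rot: [-1.094, 1.276, 1.098]
contact_force: [0.1, 0.3, -0.3]
opening: 0.0856
```

```bash
python3 -c "
from h import *
go(.5894,-.3436,.103,1.4)
"
```

```text
t 23.7 tcp [ 0.5897 -0.3408  0.2689] grasp [ 0.5896 -0.3404  0.1139] jaw 1.419 open 0.0856 F [ 0.08  0.26 -0.25]
shift units [-0.01 -0.16 -0.55] turn units [-0.02 -0.01 -0.19]
```

Request:
carry_out(increments=[[[0, 0, 0], [0, -0.15, -0.4], 1], [[0, 0, 0], [0, 0, -0.2], 1], [[0, 0, 0], [0, 0, 0], 1]])

```text
t: 24.0
tool_pos: [0.59, -0.3444, 0.2569]
tool_rot: [-1.096, 1.276, 1.096]
contact_force: [0.2, 0.1, -0.8]
opening: 0.0853
```

Request:
carry_out(increments=[[[0, 0, 0], [0, 0, 0], 0.5], [[0, 0, 0], [0, 0, 0], 0.4], [[0, 0, 0], [0, 0, 0], 0.3], [[0, 0, 0], [0, 0, 0], 0.2], [[0, 0, 0], [0, 0, 0], 0.15], [[0, 0, 0], [0, 0, 0], 0.15], [[0, 0, 0], [0, 0, 0], 0.15], [[0, 0, 0], [0, 0, 0], 0.15]])

```text
t: 24.8
tool_pos: [0.5905, -0.345, 0.2589]
tool_rot: [-1.098, 1.275, 1.093]
contact_force: [-0.8, -0.6, -0.2]
opening: 0.0229
```

Request:
carry_out(increments=[[[0, 0, 0], [0, 0, 0], 0.1], [[0, 0, 0], [0, 0, 0], 0.1], [[0, 0, 0], [0, 0, 0], 0.1], [[0, 0, 0], [0, 0, 0], 0.1]])

```text
t: 25.2
tool_pos: [0.5905, -0.345, 0.2589]
tool_rot: [-1.098, 1.275, 1.093]
contact_force: [-0.4, -0.2, -0.1]
opening: 0.0232
```

```bash
python3 -c "
from h import *
go(.5894,-.3436,.103,1.4)
p,d=get_image('scene');cv2.imwrite('pics/c2.png',cv2.resize(p[150:400,20:220],None,fx=2.4,fy=2.4))
"
```

```text
t 25.2 tcp [ 0.5905 -0.345   0.2589] grasp [ 0.591  -0.3451  0.1039] jaw 1.418 open 0.0232 F [-0.44 -0.22 -0.1 ]
shift units [-0.08  0.08 -0.04] turn units [ 0.01  0.04 -0.18]
```

View pics/c2.png

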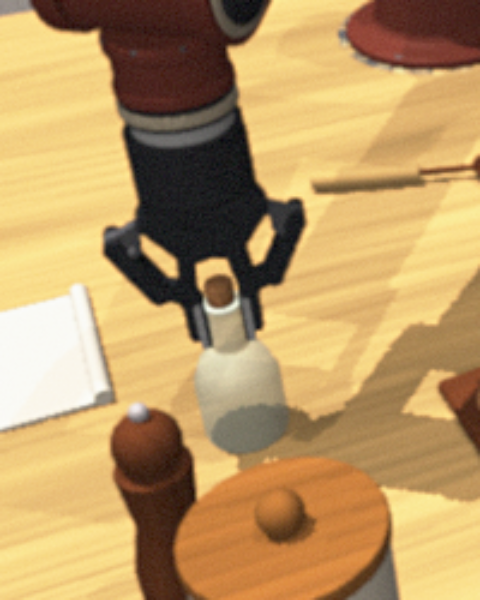

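Request:
carry_out(increments=[[[0, 0, 0], [0, 0, 0.3], 0.1], [[0, 0, 0], [0, 0, 0.6], 0.1], [[0, 0, 0], [0, 0, 0.9], 0.1], [[0, 0, 0], [0, 0, 1], 0.1], [[0, 0, 0], [0, 0, 1], 0.1], [[0, 0, 0], [0, 0, 1], 0.1], [[0, 0, 0], [0, 0, 1], 0.1], [[0, 0, 0], [0, 0, 0.7], 0.1]], squeeze=40)

```text
t: 26.05
tool_pos: [0.5886, -0.3432, 0.3967]
tool_rot: [-1.094, 1.276, 1.098]
contact_force: [-0.3, 0.2, -3.8]
opening: 0.0232
```

```bash
python3 -c "
from h import *
go(.647,.1186,.24,1.4)
p,d=get_image('scene');cv2.imwrite('pics/c3.png',cv2.resize(p[80:400,20:220],None,fx=1.8,fy=1.8))
"
```

```text
t 26.05 tcp [ 0.5886 -0.3432  0.3967] grasp [ 0.5885 -0.3428  0.2417] jaw 1.418 open 0.0232 F [-0.28  0.2  -3.76]
shift units [ 2.93 23.07 -0.08] turn units [-0.03 -0.01 -0.18]
```

View pics/c3.png

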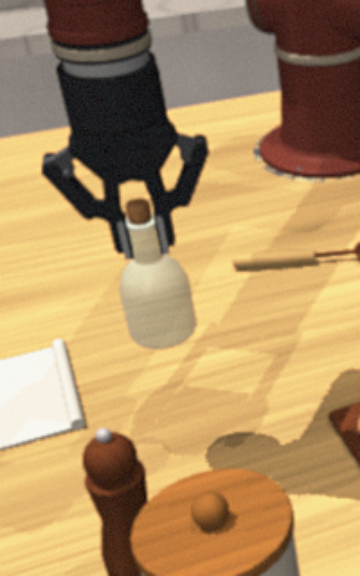

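The cruet hangs straight in the jaws, clear of the table. Carrying it across, clear above the stack.

Request:
carry_out(increments=[[[0, 0, 0], [0.05, 0.3, 0], 0.1], [[0, 0, 0], [0.1, 0.6, 0], 0.1], [[0, 0, 0], [0.1, 0.8, 0], 0.1], [[0, 0, 0], [0.1, 0.9, 0], 0.1], [[0, 0, 0], [0.1, 0.9, 0], 0.1], [[0, 0, 0], [0.1, 0.9, 0], 0.1], [[0, 0, 0], [0.1, 0.9, 0], 0.1], [[0, 0, 0], [0.1, 0.9, 0], 0.1]])

```text
t: 26.9
tool_pos: [0.6039, -0.2083, 0.3958]
tool_rot: [-1.092, 1.277, 1.1]
contact_force: [-0.9, 0.4, -2.9]
opening: 0.0234
```

Request:
carry_out(increments=[[[0, 0, 0], [0.1, 0.9, 0], 0.1], [[0, 0, 0], [0.1, 0.9, 0], 0.1], [[0, 0, 0], [0.1, 0.9, 0], 0.1], [[0, 0, 0], [0.1, 0.9, 0], 0.1], [[0, 0, 0], [0.1, 0.9, 0], 0.1], [[0, 0, 0], [0.1, 0.9, 0], 0.1], [[0, 0, 0], [0.1, 0.9, 0], 0.1], [[0, 0, 0], [0.1, 0.9, 0], 0.1]])

```text
t: 27.7
tool_pos: [0.62, -0.049, 0.3962]
tool_rot: [-1.095, 1.274, 1.102]
contact_force: [-0.2, -0.5, -2.8]
opening: 0.023
```

Request:
carry_out(increments=[[[0, 0, 0], [0.1, 0.9, 0], 0.1], [[0, 0, 0], [0.1, 0.9, 0], 0.1], [[0, 0, 0], [0.1, 0.9, 0], 0.1], [[0, 0, 0], [0.1, 0.9, 0], 0.1], [[0, 0, 0], [0.1, 0.9, 0], 0.1], [[0, 0, 0], [0.1, 0.9, 0], 0.1], [[0, 0, 0], [0.1, 0.9, 0], 0.1], [[0, 0, 0], [0.1, 0.9, 0], 0.1]])

```text
t: 28.5
tool_pos: [0.6338, 0.1099, 0.397]
tool_rot: [-1.097, 1.271, 1.104]
contact_force: [-0.7, 0.6, -2.3]
opening: 0.0226
```

```bash
python3 -c "
from h import *
go(.647,.1186,.14,1.4)
"
```

```text
t 28.5 tcp [0.6338 0.1099 0.397 ] grasp [0.6338 0.1107 0.2421] jaw 1.425 open 0.0226 F [-0.68  0.61 -2.27]
shift units [ 0.66  0.4  -5.1 ] turn units [-0.05 -0.   -0.25]
```

Request:
carry_out(increments=[[[-0.05, 0, 0], [0.35, 0.2, -0.3], 0.1], [[0, 0, 0], [0.2, 0, -0.7], 0.1], [[0, 0, 0], [0.1, 0, -0.8], 0.1], [[0, 0, 0], [0, 0, -0.8], 0.1], [[0, 0, 0], [0, 0, -0.8], 0.1], [[0, 0, 0], [0, 0, -0.7], 0.1], [[0, 0, 0], [0, 0, -0.4], 0.1], [[0, 0, 0], [0, 0, 0], 0.1]])

```text
t: 29.3
tool_pos: [0.6454, 0.1151, 0.2952]
tool_rot: [-1.1, 1.281, 1.105]
contact_force: [-0.5, 0.2, -2.4]
opening: 0.0228
```

```bash
python3 -c "
from h import *
go(.647,.1186,.12,1.4)
p,d=get_image('scene');cv2.imwrite('pics/c4.png',cv2.resize(p[80:330,250:480],None,fx=2.4,fy=2.4))
"
```

```text
t 29.3 tcp [0.6454 0.1151 0.2952] grasp [0.6444 0.1148 0.1402] jaw 1.426 open 0.0228 F [-0.49  0.25 -2.43]
shift units [ 0.13  0.19 -1.01] turn units [ 0.02 -0.07 -0.26]
```

View pics/c4.png

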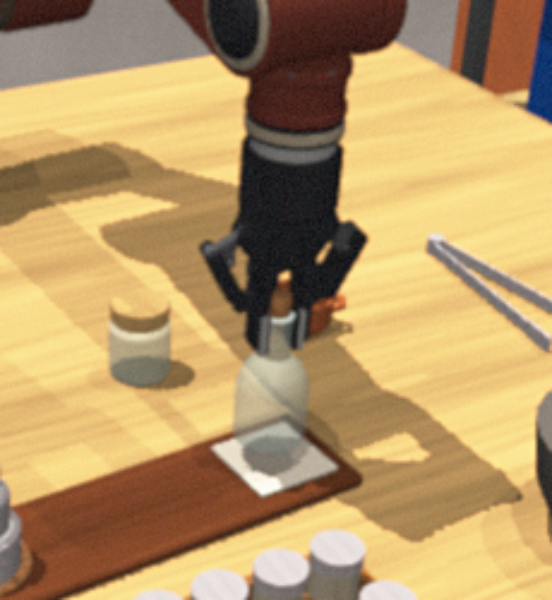

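The cruet hangs upright about 20 mm above the coaster's middle; fine-tuning and lowering.

Request:
carry_out(increments=[[[0, -0.07, 0], [0.08, 0.18, -0.3], 0.1], [[0, 0, 0], [0, 0, -0.3], 0.1], [[0, 0, 0], [0, 0, -0.2], 0.1], [[0, 0, 0], [0, 0, 0], 0.1]])

```text
t: 29.75
tool_pos: [0.6484, 0.1192, 0.2817]
tool_rot: [-1.106, 1.27, 1.096]
contact_force: [0.1, -0.6, -3.7]
opening: 0.0233
```

```bash
python3 -c "
from h import *
go(.647,.1186,.12,1.4)
"
```

```text
t 29.75 tcp [0.6484 0.1192 0.2817] grasp [0.6495 0.1189 0.1267] jaw 1.426 open 0.0233 F [ 0.15 -0.62 -3.73]
shift units [-0.13 -0.02 -0.34] turn units [ 0.01  0.07 -0.26]
```

Request:
carry_out(increments=[[[0, 0.06, 0], [-0.05, 0, -0.15], 0.1], [[0, 0, 0], [0, 0, -0.1], 0.1], [[0, 0, 0], [0, 0, -0.05], 0.1], [[0, 0, 0], [0, 0, 0], 0.1]])

```text
t: 30.15
tool_pos: [0.6476, 0.1193, 0.2762]
tool_rot: [-1.104, 1.273, 1.099]
contact_force: [-0.7, 0.3, -2.9]
opening: 0.023
```

```bash
python3 -c "
from h import *
go(.647,.1186,.12,1.4)
"
```

```text
t 30.15 tcp [0.6476 0.1193 0.2762] grasp [0.648  0.1191 0.1212] jaw 1.426 open 0.023 F [-0.68  0.26 -2.93]
shift units [-0.05 -0.02 -0.06] turn units [ 0.01  0.02 -0.26]
```

Request:
carry_out(increments=[[[0, 0, 0], [-0.05, 0, -0.04], 0.1], [[0, 0, 0], [0, 0, -0.04], 0.1], [[0, 0, 0], [0, 0, -0.03], 0.1], [[0, 0, 0], [0, 0, 0], 0.1]])

```text
t: 30.55
tool_pos: [0.6468, 0.1192, 0.2751]
tool_rot: [-1.104, 1.272, 1.098]
contact_force: [0.2, 0.1, -2.0]
opening: 0.0231
```

```bash
python3 -c "
from h import *
go(.647,.1186,.12,1.4)
"
```

```text
t 30.55 tcp [0.6468 0.1192 0.2751] grasp [0.6474 0.119  0.1201] jaw 1.426 open 0.0231 F [ 0.18  0.06 -1.98]
shift units [-0.02 -0.02 -0.  ] turn units [ 0.01  0.04 -0.26]
```

Request:
carry_out(increments=[[[0, 0, 0], [0, 0, -0.04], 0.1], [[0, 0, 0], [0, 0, 0], 0.1], [[0, 0, 0], [0, 0, 0], 0.1]], squeeze=20)

```text
t: 30.85
tool_pos: [0.6471, 0.1192, 0.2749]
tool_rot: [-1.105, 1.271, 1.097]
contact_force: [-1.2, 0.9, -1.3]
opening: 0.0229
```

Request:
carry_out(increments=[[[0, 0, 0], [0, 0, 0], 0.35], [[0, 0, 0], [0, 0, 0], 0.45], [[0, 0, 0], [0, 0, 0], 0.6], [[0, 0, 0], [0, 0, 0], 0.8], [[0, 0, 0], [0, 0, 0], 0.8]])

```text
t: 31.35
tool_pos: [0.6479, 0.1193, 0.2767]
tool_rot: [-1.106, 1.268, 1.095]
contact_force: [0.5, -0.1, -0.8]
opening: 0.0684
```

```bash
python3 -c "
from h import *
go(.647,.1186,.12,1.4)
p,d=get_image('scene');cv2.imwrite('pics/c5.png',cv2.resize(p[80:330,250:480],None,fx=2.4,fy=2.4))
"
```

```text
t 31.35 tcp [0.6479 0.1193 0.2767] grasp [0.6493 0.1191 0.1217] jaw 1.426 open 0.0684 F [ 0.49 -0.06 -0.82]
shift units [-0.11 -0.03 -0.09] turn units [ 0.01  0.09 -0.26]
```

View pics/c5.png

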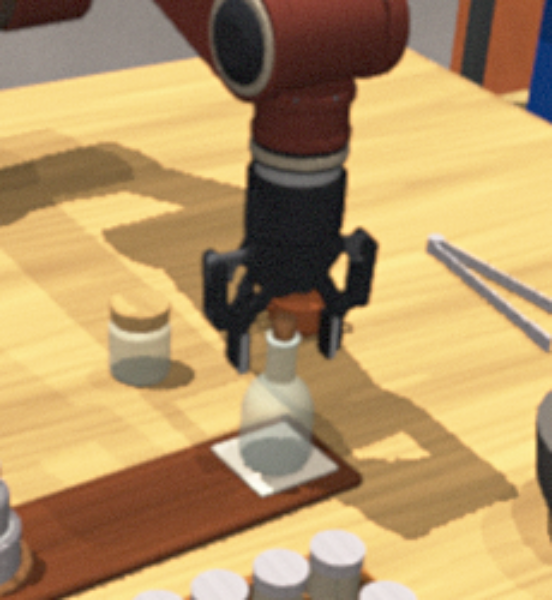

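Request:
carry_out(increments=[[[0, 0, 0], [0, 0, 0.4], 0.9], [[0, 0, 0], [0, 0, 0.9], 1], [[0, 0, 0], [0, 0, 1], 1], [[0, 0, 0], [0, 0, 1], 1], [[0, 0, 0], [0, 0, 0.5], 1], [[0, 0.05, 1], [-0.6, 0.5, 0], 1], [[0, 0, 1], [-0.8, 0.6, 0], 1], [[0, 0, 1], [-0.8, 0.6, 0], 1]])

```text
t: 32.2
tool_pos: [0.6043, 0.1526, 0.3654]
tool_rot: [-1.333, 1.118, 1.319]
contact_force: [0.2, 0.4, -0.3]
opening: 0.0856
```

Request:
carry_out(increments=[[[0, 0, 1], [-0.8, 0.6, 0], 1], [[0, 0, 1], [-0.8, 0.6, 0], 1], [[0, 0, 1], [-0.8, 0.6, 0], 1], [[0, 0, 1], [-0.8, 0.6, 0], 1], [[0, 0, 1], [-0.8, 0.6, 0], 1], [[0, 0, 1], [-0.8, 0.6, 0], 1], [[0, 0, 1], [-0.8, 0.6, 0], 1], [[0, 0, 1], [-0.8, 0.6, 0], 1]])

```text
t: 33.0
tool_pos: [0.4709, 0.2519, 0.3735]
tool_rot: [-1.897, 0.539, 1.88]
contact_force: [0.7, 1.7, 1.0]
opening: 0.0852
```

```bash
python3 -c "
from look import *
go(.4542,.269,.1,-.468)
print('stopper');disc(.6455,.1186,.15,.01)
print('caz');disc(.4542,.269,.035,.045)
cv2.imwrite('pics/d1.png',p)
"
```

```text
t 33.05 tcp [0.4692 0.2533 0.3735] grasp [0.471  0.2559 0.2185] jaw 2.572 open 0.0852 F [-0.65  2.64 -0.14]
shift units [-0.84  0.65 -5.93] turn units [-0.17  0.12  1.02]
stopper
n 69 mean [0.6464 0.118  0.1501] circ [647.3 118.4] 10.1
caz
n 134 mean [0.4527 0.245  0.0341] circ [456.7 253.2] 34.8
```

View pics/d1.png

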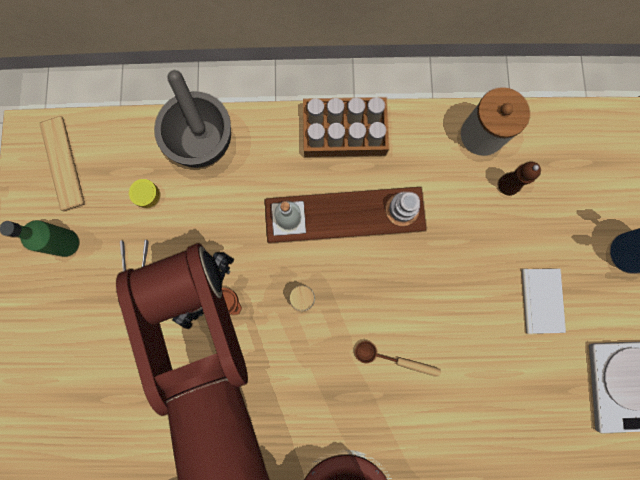

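Cruet upright on the coaster, about 1 mm off. Now over the cazuelita.

Request:
carry_out(increments=[[[-0.17, 0.12, 0.7], [-0.5, 0.4, -0.6], 1], [[0, 0, 0.3], [-0.2, 0, -0.8], 1], [[0, 0, 0], [0, 0, -0.9], 1], [[0, 0, 0], [0, 0, -0.9], 1], [[0, 0, 0], [0, 0, -0.9], 1], [[0, 0, 0], [0, 0, -0.9], 1], [[0, 0, 0], [0, 0, -0.9], 1], [[0, 0, 0], [0, 0, 0], 1]])

```text
t: 33.85
tool_pos: [0.4551, 0.2593, 0.2526]
tool_rot: [-1.963, 0.468, 1.95]
contact_force: [0.6, -0.1, -0.8]
opening: 0.085
```

```bash
python3 -c "
from look import *
go(.4542,.269,.02,-.468)
p,d=get_image('scene');cv2.imwrite('pics/d2.png',cv2.resize(p[80:280,280:480],None,fx=3,fy=3))
"
```

```text
t 33.9 tcp [0.4556 0.2595 0.2541] grasp [0.4571 0.2599 0.0991] jaw 2.668 open 0.0855 F [ 0.42 -0.66 -0.09]
shift units [-0.14  0.45 -3.96] turn units [-0.03  0.09  0.05]
```

View pics/d2.png

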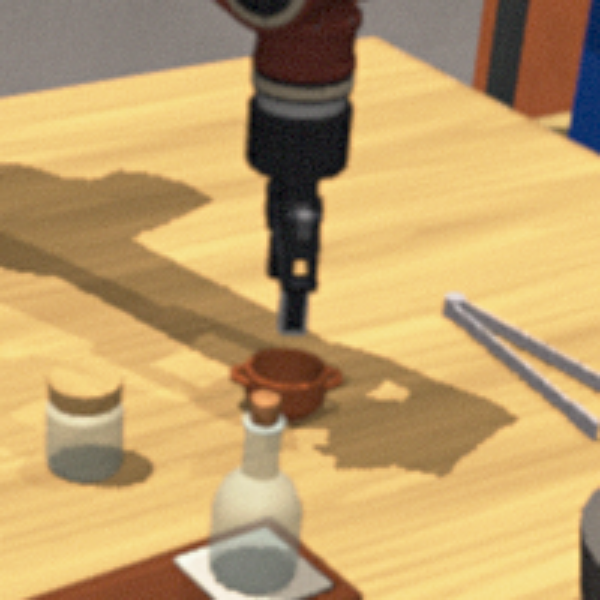

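Request:
carry_out(increments=[[[0, 0.08, 0], [-0.06, 0.45, -0.3], 1], [[0, 0, 0], [0, 0, -0.6], 1], [[0, 0, 0], [0, 0, -0.6], 1], [[0, 0, 0], [0, 0, 0], 1]])

```text
t: 34.35
tool_pos: [0.4564, 0.2701, 0.2269]
tool_rot: [-1.962, 0.463, 1.946]
contact_force: [0.1, -0.0, 0.3]
opening: 0.0855
```

```bash
python3 -c "
from look import *
go(.4542,.269,.02,-.468)
"
```

```text
t 34.4 tcp [0.4567 0.2702 0.2278] grasp [0.4584 0.2713 0.0728] jaw 2.668 open 0.0855 F [ 0.77 -0.27 -0.08]
shift units [-0.21 -0.11 -2.64] turn units [-0.07  0.11  0.06]
```

Request:
carry_out(increments=[[[-0.07, 0.11, 0], [-0.12, -0.05, -0.4], 1], [[0, 0, 0], [0, 0, -0.6], 1], [[0, 0, 0], [0, 0, -0.4], 1], [[0, 0, 0], [0, 0, 0], 1]])

```text
t: 34.8
tool_pos: [0.4542, 0.269, 0.1977]
tool_rot: [-1.957, 0.474, 1.958]
contact_force: [0.5, 0.3, -0.3]
opening: 0.0853
```

```bash
python3 -c "
from look import *
go(.4542,.269,.02,-.468)
"
```

```text
t 34.85 tcp [0.4544 0.2691 0.1982] grasp [0.4543 0.2691 0.0432] jaw 2.668 open 0.0853 F [-0.1  -1.35  1.  ]
shift units [-0.01 -0.   -1.16] turn units [ 0.   -0.    0.06]
```

Request:
carry_out(increments=[[[0, 0, 0], [0, 0, -0.5], 1], [[0, 0, 0], [0, 0, -0.4], 1], [[0, 0, 0], [0, 0, -0.2], 1], [[0, 0, 0], [0, 0, 0], 1], [[0, 0, 0], [0, 0, 0], 0.9], [[0, 0, 0], [0, 0, 0], 0.8], [[0, 0, 0], [0, 0, 0], 0.7], [[0, 0, 0], [0, 0, 0], 0.65]])

```text
t: 35.65
tool_pos: [0.4549, 0.2693, 0.1752]
tool_rot: [-1.958, 0.472, 1.955]
contact_force: [-0.5, 0.2, -1.5]
opening: 0.0636
```

Request:
carry_out(increments=[[[0, 0, 0], [0, 0, 0], 0.6], [[0, 0, 0], [0, 0, 0], 0.6], [[0, 0, 0], [0, 0, 0], 0.6], [[0, 0, 0], [0, 0, 0], 0.6]], squeeze=30)

```text
t: 36.05
tool_pos: [0.4548, 0.2693, 0.1752]
tool_rot: [-1.958, 0.472, 1.955]
contact_force: [1.1, 0.4, -0.1]
opening: 0.0637
```

```bash
python3 -c "
from look import *
go(.4542,.269,.02,-.468)
"
```

```text
t 36.1 tcp [0.4548 0.2693 0.1752] grasp [0.4551 0.2694 0.0202] jaw 2.667 open 0.0637 F [ 0.04  0.12 -1.32]
shift units [-0.05 -0.02 -0.01] turn units [-0.01  0.02  0.06]
```

Request:
carry_out(increments=[[[0, 0, 0], [0, 0, 0.4], 0.6], [[0, 0, 0], [0, 0, 0.8], 0.6], [[0, 0, 0], [0, 0, 1], 0.6], [[0, 0, 0], [0, 0, 1], 0.6], [[0, 0, 0], [0, 0, 1], 0.6], [[0, 0, 0], [0, 0, 1], 0.6], [[0, 0, 0], [0, 0, 1], 0.6], [[0, 0, 0], [0, 0, 1], 0.6]])

```text
t: 36.9
tool_pos: [0.4517, 0.2679, 0.3226]
tool_rot: [-1.953, 0.478, 1.965]
contact_force: [0.3, 0.7, -1.6]
opening: 0.0636
```

Request:
carry_out(increments=[[[0, 0, 0], [0, -0.3, 1], 0.6], [[0, 0, 0], [0.3, -0.6, 1], 0.6], [[0, 0, 0], [0.6, -0.9, 0.5], 0.6], [[0, 0, 0], [0.6, -0.9, 0], 0.6], [[0, 0, 0], [0.6, -0.9, 0], 0.6], [[0, 0, 0], [0.6, -0.9, 0], 0.6], [[0, 0, 0], [0.6, -0.9, 0], 0.6], [[0, 0, 0], [0.6, -0.9, 0], 0.6]])

```text
t: 37.7
tool_pos: [0.5298, 0.1391, 0.3842]
tool_rot: [-1.964, 0.467, 1.956]
contact_force: [-0.4, 0.2, -1.8]
opening: 0.0632
```

Request:
carry_out(increments=[[[0, 0, 0], [0.6, -0.9, 0], 0.6], [[0, 0, 0], [0.6, -0.9, 0], 0.6], [[0, 0, 0], [0.7, -0.9, 0], 0.6], [[0, 0, 0], [0.7, -0.9, 0], 0.6], [[0, 0, 0], [0.7, -0.9, 0], 0.6], [[0, 0, 0], [0.7, -0.9, 0], 0.6], [[0, 0, 0], [0.6, -0.9, 0], 0.6], [[0, 0, 0], [0, 0, 0], 0.6]])

```text
t: 38.5
tool_pos: [0.6245, 0.0051, 0.3868]
tool_rot: [-1.963, 0.47, 1.955]
contact_force: [-0.8, 0.0, -1.2]
opening: 0.064
```

```bash
python3 -c "
from look import *
go(.6538,-.0159,.0322,-.468)
"
```

```text
t 38.55 tcp [0.624  0.0059 0.3868] grasp [0.6246 0.006  0.2318] jaw 2.671 open 0.0636 F [ 0.91 -0.04 -1.91]
shift units [ 1.46 -1.09 -9.98] turn units [-0.    0.04  0.02]
```

Request:
carry_out(increments=[[[0, 0.04, 0], [0.7, -0.5, 0], 0.6], [[0, 0, 0], [0.5, -0.4, -0.4], 0.6], [[0, 0, 0], [0.2, -0.2, -0.9], 0.6], [[0, 0, 0], [0, 0, -0.9], 0.6], [[0, 0, 0], [0, 0, -0.9], 0.6], [[0, 0, 0], [0, 0, -0.9], 0.6], [[0, 0, 0], [0, 0, -0.9], 0.6], [[0, 0, 0], [0, 0, -0.9], 0.6]])

```text
t: 39.35
tool_pos: [0.6504, -0.0138, 0.2616]
tool_rot: [-1.956, 0.464, 1.965]
contact_force: [0.7, 0.2, -1.1]
opening: 0.0634
```

Request:
carry_out(increments=[[[0, 0, 0], [0, 0, -0.9], 0.6], [[0, 0, 0], [0, 0, -0.7], 0.6], [[0, 0, 0], [0, 0, -0.4], 0.6], [[0, 0, 0], [0, 0, -0.2], 0.6], [[0, 0, 0], [0, 0, 0], 0.6]])

```text
t: 39.85
tool_pos: [0.6461, -0.0118, 0.2059]
tool_rot: [-1.943, 0.463, 1.981]
contact_force: [-0.2, -0.0, -1.2]
opening: 0.0636
```

```bash
python3 -c "
from look import *
go(.6538,-.0159,.0322,-.468)
"
```

```text
t 39.9 tcp [ 0.6463 -0.0118  0.2064] grasp [ 0.6437 -0.0109  0.0514] jaw 2.676 open 0.0631 F [-0.06  0.42 -1.16]
shift units [ 0.51 -0.25 -0.96] turn units [-0.06 -0.17 -0.03]
```

Request:
carry_out(increments=[[[-0.06, -0.17, 0], [0.36, -0.2, -0.2], 0.6], [[0, 0, 0], [0, 0, -0.2], 0.6], [[0, 0, 0], [0, 0, -0.1], 0.6], [[0, 0, 0], [0, 0, 0], 0.6]])

```text
t: 40.3
tool_pos: [0.6559, -0.0166, 0.1992]
tool_rot: [-1.97, 0.465, 1.954]
contact_force: [0.7, 0.1, -1.7]
opening: 0.0631
```

```bash
python3 -c "
from look import *
go(.6538,-.0159,.0322,-.468)
"
```

```text
t 40.35 tcp [ 0.6559 -0.0166  0.1993] grasp [ 0.6572 -0.0168  0.0443] jaw 2.676 open 0.0635 F [ 0.89  0.59 -1.03]
shift units [-0.17  0.04 -0.61] turn units [ 0.01  0.08 -0.03]
```

Request:
carry_out(increments=[[[0, 0.06, 0], [-0.12, 0.04, -0.2], 0.6], [[0, 0, 0], [0, 0, -0.15], 0.6], [[0, 0, 0], [0, 0, -0.1], 0.6], [[0, 0, 0], [0, 0, 0], 0.6]])

```text
t: 40.75
tool_pos: [0.6532, -0.0156, 0.1899]
tool_rot: [-1.965, 0.466, 1.961]
contact_force: [0.2, -0.4, -1.6]
opening: 0.0631
```

```bash
python3 -c "
from look import *
go(.6538,-.0159,.0322,-.468)
"
```

```text
t 40.8 tcp [ 0.6533 -0.0156  0.19  ] grasp [ 0.6536 -0.0158  0.035 ] jaw 2.676 open 0.0637 F [ 0.44  0.45 -1.12]
shift units [ 0.01 -0.   -0.14] turn units [ 0.02  0.02 -0.03]
```

Request:
carry_out(increments=[[[0, 0, 0], [0, 0, -0.06], 0.6], [[0, 0, 0], [0, 0, -0.05], 0.6], [[0, 0, 0], [0, 0, -0.04], 0.6], [[0, 0, 0], [0, 0, 0], 0.6]])

```text
t: 41.2
tool_pos: [0.6535, -0.0156, 0.1873]
tool_rot: [-1.966, 0.466, 1.96]
contact_force: [0.4, 0.2, -1.2]
opening: 0.0635
```

```bash
python3 -c "
from look import *
go(.6538,-.0159,.0322,-.468)
p,d=get_image('scene');cv2.imwrite('pics/e1.png',p)
"
```

```text
t 41.25 tcp [ 0.6535 -0.0156  0.1872] grasp [ 0.6539 -0.0158  0.0322] jaw 2.677 open 0.0636 F [ 0.39 -0.11 -2.36]
shift units [-0.01 -0.   -0.  ] turn units [ 0.02  0.03 -0.03]
```

View pics/e1.png

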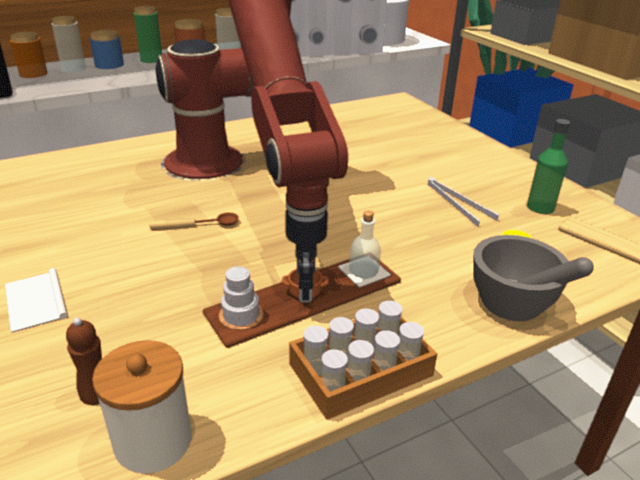

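The dish is at the board (305,280) between the rests. A last small lowering, then release slowly and rise.

Request:
carry_out(increments=[[[0, 0, 0], [0, 0, -0.04], 0.6], [[0, 0, 0], [0, 0, 0], 0.6], [[0, 0, 0], [0, 0, 0], 0.8], [[0, 0, 0], [0, 0, 0], 0.9], [[0, 0, 0], [0, 0, 0], 1], [[0, 0, 0], [0, 0, 0], 1], [[0, 0, 0], [0, 0, 0.2], 1], [[0, 0, 0], [0, 0, 0.6], 1]], squeeze=20)

```text
t: 42.1
tool_pos: [0.6534, -0.0156, 0.2027]
tool_rot: [-1.965, 0.466, 1.961]
contact_force: [-0.4, -0.4, -0.2]
opening: 0.0853
```

Request:
carry_out(increments=[[[0, 0, 0], [0, 0, 1], 1], [[0, 0, 0], [0, 0, 1], 1], [[0, 0, 0], [0, 0, 1], 1], [[0, 0, 0], [0, 0, 1], 1], [[0, 0, 0], [0, 0, 1], 1], [[0, 0, 0], [0, 0, 1], 1], [[0, 0, 0], [0, 0, 1], 1], [[0, 0, 0], [0, 0, 1], 1]])

```text
t: 42.9
tool_pos: [0.6524, -0.0154, 0.3757]
tool_rot: [-1.968, 0.466, 1.957]
contact_force: [0.2, 0.1, -0.1]
opening: 0.0853
```

Request:
carry_out(increments=[[[0, 0, 0], [-1, 0, 0.5], 1], [[0, 0, 0], [-1, 0, 0], 1], [[0, 0, 0], [-1, 0, 0], 1], [[0, 0, 0], [-1, 0, 0], 1], [[0, 0, 0], [-1, 0, 0], 1], [[0, 0, 0], [-1, 0, 0], 1], [[0, 0, 0], [-1, 0, 0], 1], [[0, 0, 0], [-1, 0, 0], 1]])

```text
t: 43.7
tool_pos: [0.4879, -0.0153, 0.4026]
tool_rot: [-1.991, 0.463, 1.934]
contact_force: [0.3, -0.9, 0.2]
opening: 0.0853
```

```bash
python3 -c "
from look import *
go(.6538,-.0159,.0322,-.468)
print('wide');disc(.6617,-.1504,.05,.033)
print('mid');disc(.6620,-.151,.08,.027)
print('small');disc(.661,-.151,.106,.021)
print('stopper');disc(.6455,.1186,.15,.01)
print('caz');disc(.6538,-.0159,.047,.045,.006)
print('salt');disc(.4577,.0889,.074,.027)
cv2.imwrite('pics/f1.png',p)
p,d=get_image('scene');cv2.imwrite('pics/f2.png',cv2.resize(p[180:380,190:430],None,fx=3,fy=3))
"
```

```text
t 43.75 tcp [ 0.4862 -0.0151  0.4027] grasp [ 0.4902 -0.0159  0.2477] jaw 2.677 open 0.0855 F [2.37 0.66 0.08]
shift units [  8.18   0.   -10.78] turn units [ 0.06  0.26 -0.04]
wide
n 164 mean [ 0.6548 -0.1389  0.0496] circ [ 662.8 -151.2] 33.0
mid
n 160 mean [ 0.652  -0.1432  0.0796] circ [ 660.5 -150.6] 26.8
small
n 284 mean [ 0.6607 -0.151   0.1058] circ [ 660.8 -150.9] 21.3
stopper
n 70 mean [0.6462 0.1181 0.15  ] circ [646.7 118.2] 9.7
caz
n 270 mean [ 0.6529 -0.0169  0.0458] circ [653.1 -16.8] 43.9
salt
n 467 mean [0.458  0.089  0.0736] circ [457.8  88.9] 27.0
```

View pics/f1.png

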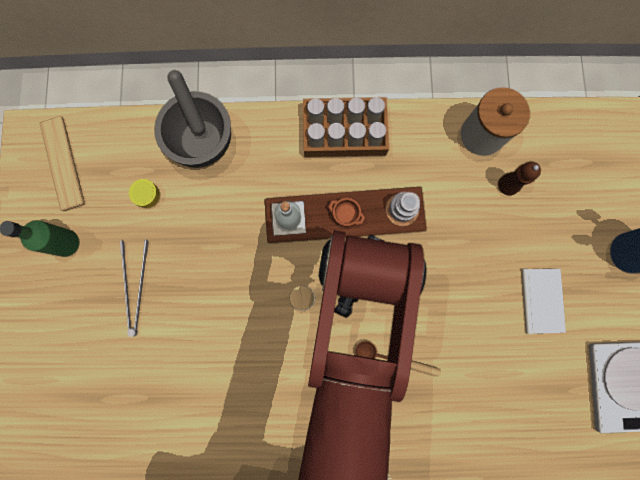

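View pics/f2.png

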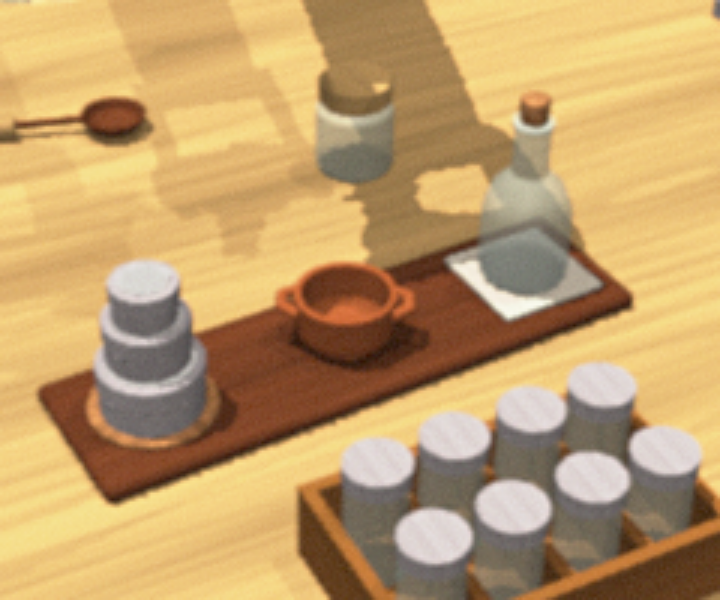

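Both views show the stack on the cork, the dish midway between the rests and the cruet upright on the coaster. The salt jar is unmoved. I'm letting the arm settle, then handing in.

Request:
carry_out(increments=[[[0, 0, 0], [0, 0, 0], 1], [[0, 0, 0], [0, 0, 0], 1], [[0, 0, 0], [0, 0, 0], 1], [[0, 0, 0], [0, 0, 0], 1], [[0, 0, 0], [0, 0, 0], 1]])

```text
t: 44.3
tool_pos: [0.4894, -0.0153, 0.4045]
tool_rot: [-1.994, 0.463, 1.93]
contact_force: [-0.2, 0.6, -0.2]
opening: 0.0852
```

```bash
python3 -c "
from station import *
print(finish_job())"
```

```text
the job is handed in; nothing more can be done
None
```

The board is laid out as asked and handed in at about 44 s of the 136 s allowed; no verdict came back. I stacked the three tins on the cork, stood the cruet on the coaster and set the cazuelita midway between the rests, lowering the cruet and the dish slowly before release.

My last checks came from the top camera's depth, with a calibration good to about 2 mm:

| Thing | Measured offset | Allowed |
|---|---|---|
| Wide tin from the cork's centre | about 1 mm | 12 mm |
| Middle tin on the wide tin | about 2 mm | 10 mm |
| Small tin on the middle tin | about 0.5 mm | 10 mm |
| Cruet from the coaster's centre | about 1 mm | 12 mm |
| Cazuelita from midway between the rests | about 1 mm | 15 mm |
| Salt jar from its starting place | under 1 mm | 20 mm |

- **Heights:** the tops of the tins and the stopper were within 1 mm of their expected heights. The dish's ear-and-rim points also fit it sitting on the bare wood.
- **Upright and clear:** everything looked upright in the pictures, and the gripper was open and well away from it all.
- **Limits of these checks:** no check failed. The dish and the wide and middle tins were partly hidden in some views, so their last circle fits are looser. I judged tilt by eye and did not measure it.

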